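# Strip a stacked brake unit onto its part holders

## Robot

A 6-joint arm with a two-finger parallel gripper is mounted at the origin on the work surface. World frame = base frame: x ahead of the robot, y to its left, z up, the work surface at z = 0. Lengths are in m, angles in degrees, forces in N, time in s.
With the tool pointing down it reaches from about 0.25 to 0.725 m from the base axis. Payload 9.7 kg.
Tool frame: the origin (TCP) lies on the centre line of the jaws, within the pads' length; the fingertips stand tip_reach ahead of it and the grasp point (between the pads) lies 2 mm behind it (tip_reach is the distance from the TCP to the fingertips, in m); z points along the fingers, y is the direction in which the jaws open and shut (so a half turn about z gives the same grasp; the last joint's range is limited). The gripper opens to 85 mm and grips with 20 to 120 N. Pads are 22 mm wide; open, the fingers measure 114 mm over their backs; the gripper's body (76 mm by 85 mm) begins 54 mm behind the grasp point. The pads swing forward as they close: fully open they stand 13 mm farther back than shut.
Start: joints at [72.307, 4.979, 10.078, 95.1, 0, 90], TCP at [0.167, 0.524, 0.248] pointing down, gripper open.
Joint ranges: [-179.16, 179.16], [-48.56, 103.87], [-65.8, 70.77], [-126.05, 130.52], [-82.76, 87.17], [-180, 180]. Speed limits (degrees/s): [127.2, 127.2, 147.25, 180, 180, 180].

## Interface

Orientations are given as [roll, pitch, yaw] about the fixed x, y, z axes, in that order (R = Rz(yaw) Ry(pitch) Rx(roll)).
In Python, from workcell import get_obs, camera, calibration, job_done, tip_reach gives the robot as it stands.
- The arm moves only by the tool apply_moves, never from a script. Its argument "rows" is a list of rows, each a list of 7 numbers: the shift along the world's x, y, z in mm, then the turn, a rotation vector about the world's x, y, z in degrees, then the closure, from 0 (fully open) to 1 (shut). A call has 1 to 20 rows; each row shifts and turns the commanded pose from where the row before left it; what a row does not reach is not made up. A row lasts 1/8 s, in which the tool goes at most 62.5 mm and 10.7 degrees, less where a joint would pass 70% of its speed; a pose out of reach is approached as far as the arm can. A call with a gripper value outside its range is refused whole. The fingers move at their own pace and stop on an object; "grip_force" is the grip in N (left out, the last holds). Time passes only in rows, so rows that do not move let the fingers close. It gives the time, the measured TCP pose, the force and the opening at its end, in the units of the state.
- get_obs(): the state, without advancing time (a new reading comes with each control period).
- camera(name): name is "scene" or "top" or "wrist"; returns the picture (384x512x3 uint8, red, green, blue); there is no depth.
- calibration(name): a dict with "intrinsics" (3x3 intrinsics, pixels), "T" (4x4, takes a point from camera to world coordinates); the wrist camera has in their place "mount" (4x4, takes a point from camera to tool coordinates, whose origin is the TCP and whose axes are the flange's). Camera axes: x right, y down, z forward; pixel columns grow to the right and rows downward; lengths in m; the calibration is good to about 2 mm. A picture is of the moment at which its call begins: read the wrist's pose just before it. calibration takes no time and is no camera call.
- job_done(): hands the job in, once; it reports no verdict.
The state is a dict: "time": time; "q": joint angles; "qd": joint speeds; "joint_efforts": joint torques, N m; "ee_pos": TCP position; "tcp_rot": TCP orientation; "wrist_force": force on the tool from outside, world axes, zero at the start; "torque": the same for the moment, N m; "opening": finger opening in m.
Only numpy, scipy, OpenCV 4.12 (cv2) and the standard library are available. Lean on these libraries where they do the work, as an engineer would, in place of code of your own. Each camera call takes 0.05 s, during which the arm holds its last target.

## Task

Take the stack of cleaned brake parts apart from the top down, one part at a time, and stand each part flat on its own holder: the piston cup in the white dish, the hexagon nut over the thin pin, the bearing ring over the thick post, and last the caliper body along the wooden cradle, between its two end cheeks and centred across its width. Let go of every part, and do not knock or shift the glass jar or the spray can.

Things in the scene. Friction and masses are not known exactly. Their poses are not given: they have to be found in the camera images.
- piston_mid (a point): Bare aluminium piston cup on top of the stack, open mouth upward: upright round cup 36 mm in diameter, 44 mm tall, wall 6 mm, 0.1 kg. The point is its centre, 22 mm above its underside; z along its axis, up.
- nut_mid (a point): Dark steel hexagon nut, second from the top: 46 mm across flats (53 mm across corners), 30 mm tall, through hole 24 mm across, 0.22 kg. The point is its centre, 15 mm above its underside; z up its axis; its x axis points square through one flat (flats face 0, 60, 120 ... degrees from x).
- race_mid (a point): Bright steel bearing ring, third from the top: 64 mm outside diameter, 40 mm bore, 28 mm tall, 0.25 kg. The point is its centre, 14 mm above its underside; z up its axis.
- caliper_mid (a point): Grey caliper body at the bottom of the stack: a block 100 mm long (its x), 60 mm wide (its y), 32 mm tall, with a rounded lug 24 mm tall at each end, 140 mm overall, 0.45 kg. The point is its centre, 16 mm above its underside; z up. It starts on a low fixed dark steel stand (130 by 90 mm, 20 mm high) and the other parts are stacked over its centre, each nearly centred on the one below. It lies the same either way round on the cradle.
- dish: Fixed low white round dish, the piston's holder: 72 mm outside, 62 mm inside, floor 5 mm above the table, rim 12 mm high. Origin: centre of its underside on the table, z up.
- thin_pin: Fixed square plywood base, 84 mm wide and 12 mm high, with a thin upright steel pin 8 mm in diameter in its middle, its tip 54 mm above the table: the nut's holder. Origin: centre of the base's underside on the table, z up.
- thick_post: Fixed round dark steel base, 92 mm in diameter and 10 mm high, with an upright bright steel post 20 mm in diameter in its middle, its tip 50 mm above the table: the bearing ring's holder. Origin: centre of the base's underside on the table, z up.
- cradle: Fixed wooden cradle, the caliper's holder: board 80 mm wide (its x), 190 mm long (its y), 14 mm high, with a cheek 13 mm thick across each end, 30 mm high; 164 mm between the cheeks, long sides open. Origin: centre of its underside on the table, z up.
- jar: Loose closed glass jar, 56 mm in diameter, 85 mm tall, beyond the stack; to be left alone. Origin: centre of its underside.
- spray_can: Loose spray can, 54 mm in diameter, 150 mm tall, at the left edge of the work area; to be left alone. Origin: centre of its underside.
Things that resemble listed ones, but are neither listed nor needed, are in the scene too. What is shaped like the part that bears piston_mid but pink or purple is not meant. Leave any yellow look-alike of the part that bears race_mid alone.

How it is judged:
By the outcome, as a careful person would: the job done as asked, in the order asked, and still so for the second after the job is handed in, with the robot touching nothing.
It also fails if it takes over 120 s, if anything falls off the work surface, if the arm or the gripper's body presses on something with over 40 N, if the wrist force passes 120 N, or if a joint passes its speed limit or range.

## Working session

There is one attempt and no reset: what is moved stays moved. The work goes in short steps, Python scripts to look and compute and a tool call to move; the robot and the scene stay as the last step left them, time stands still between calls to the robot, and variables do not carry over. Pictures are saved under pics/ and viewed, and the job is handed in when it is done.

Besides the shell and the picture viewer there is one more tool, called after "Emit:" as name(argument=value, ...) on one line, values as JSON. apply_moves: Moves the arm, as the interface text tells. Its arguments: {"type":"object","properties":{"rows":{"type":"array","items":{"type":"array","items":{"type":"number"}}},"grip_force":{"type":"number"}},"required":["rows"]}

```bash
mkdir -p pics; ls; python3 - <<'E'
from workcell import get_obs, camera, calibration, tip_reach
import cv2,numpy as np
np.set_printoptions(precision=4,suppress=True)
print(get_obs()); print(tip_reach)
for n in ["scene","top","wrist"]:
    print(n,calibration(n))
    im=camera(n); cv2.imwrite(f"pics/{n}0.png",cv2.cvtColor(im,cv2.COLOR_RGB2BGR))
E
```

```text
pics
{'time': 0.0, 'q': array([72.3072,  5.0096, 10.0335, 95.0986, -0.0003, 89.9992]), 'qd': array([ 0.1082,  0.0339, -0.0313, -0.025 , -0.0468, -0.0323]), 'joint_efforts': array([ -0.0002, -52.0385,  46.481 ,   0.016 ,  -0.    ,  -0.    ]), 'ee_pos': array([0.1671, 0.5238, 0.2476]), 'tcp_rot': array([-179.9254,    0.0003,  162.308 ]), 'wrist_force': array([1.1254, 1.012 , 0.1316]), 'torque': array([-0.0273,  0.017 , -0.0082]), 'opening': 0.08539589364476288}
0.017
scene {'intrinsics': array([[381.8756,   0.    , 257.2906],
       [  0.    , 381.8756, 188.3198],
       [  0.    ,   0.    ,   1.    ]]), 'T': array([[ 0.3617,  0.6478, -0.6705,  1.1457],
       [ 0.9323, -0.2473,  0.264 , -0.149 ],
       [ 0.0052, -0.7206, -0.6934,  0.7022],
       [ 0.    ,  0.    ,  0.    ,  1.    ]])}
top {'intrinsics': array([[397.9739,   0.    , 249.903 ],
       [  0.    , 397.9739, 190.7966],
       [  0.    ,   0.    ,   1.    ]]), 'T': array([[-0.0169, -0.9853,  0.1702,  0.3631],
       [-0.9993,  0.0221,  0.0289,  0.0581],
       [-0.0322, -0.1696, -0.985 ,  1.1969],
       [ 0.    ,  0.    ,  0.    ,  1.    ]])}
wrist {'intrinsics': array([[318.0905,   0.    , 252.2098],
       [  0.    , 318.0905, 189.3897],
       [  0.    ,   0.    ,   1.    ]]), 'mount': array([[ 0.0007, -0.9486, -0.3164,  0.0821],
       [ 1.    ,  0.0005,  0.0008,  0.0013],
       [-0.0006, -0.3164,  0.9486, -0.1247],
       [ 0.    ,  0.    ,  0.    ,  1.    ]])}
```

View pics/scene0.png

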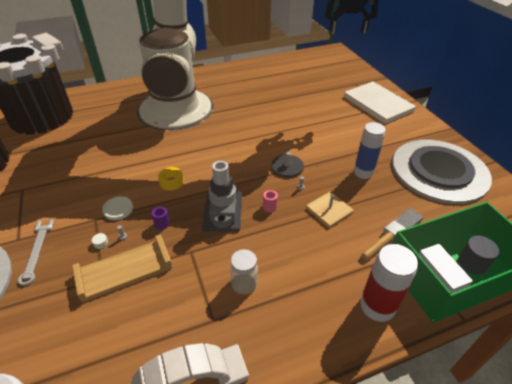

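View pics/top0.png

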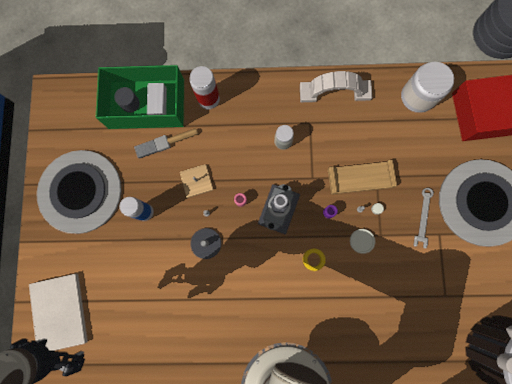

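View pics/wrist0.png

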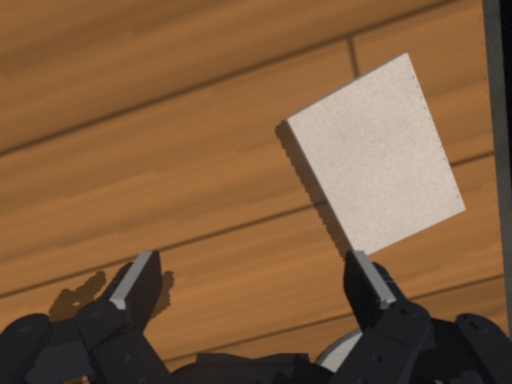

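```bash
python3 - <<'E'
import cv2
im=cv2.imread("pics/top0.png")
cv2.imwrite("pics/top0a.png",cv2.resize(im[150:275,165:300],None,fx=5.5,fy=4.7*5.5/4.7*0.87,interpolation=cv2.INTER_CUBIC)[:600,:800])
cv2.imwrite("pics/top0b.png",cv2.resize(im[150:275,270:420],None,fx=4.7,fy=4.7,interpolation=cv2.INTER_CUBIC))
im=cv2.imread("pics/scene0.png")
cv2.imwrite("pics/scene0a.png",cv2.resize(im[150:300,60:260],None,fx=4,fy=4,interpolation=cv2.INTER_CUBIC))
E
```

```text
(no output)
```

View pics/top0a.png

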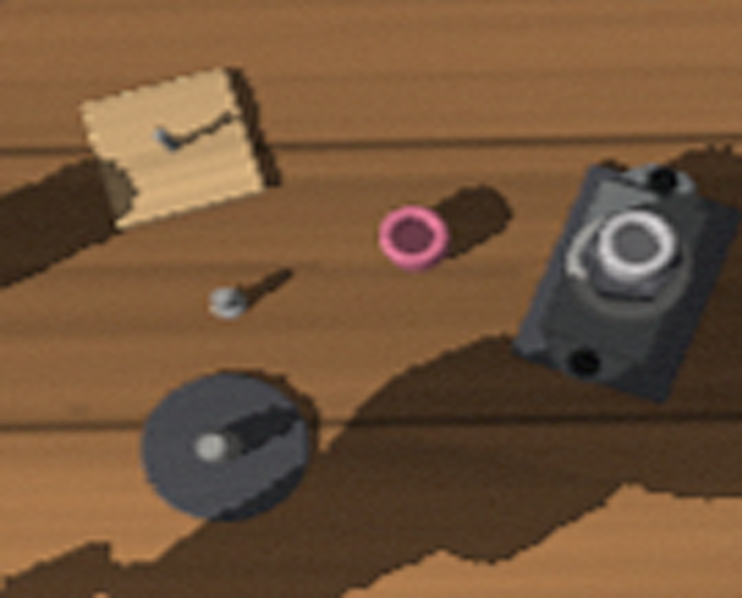

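View pics/top0b.png

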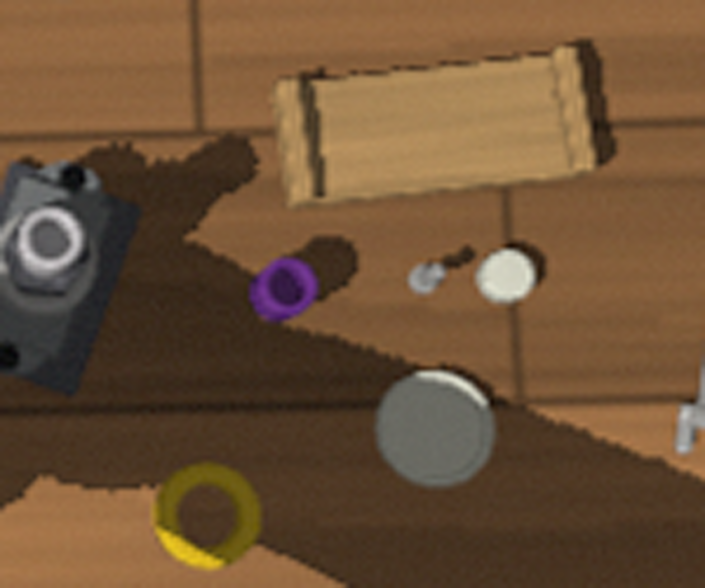

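View pics/scene0a.png

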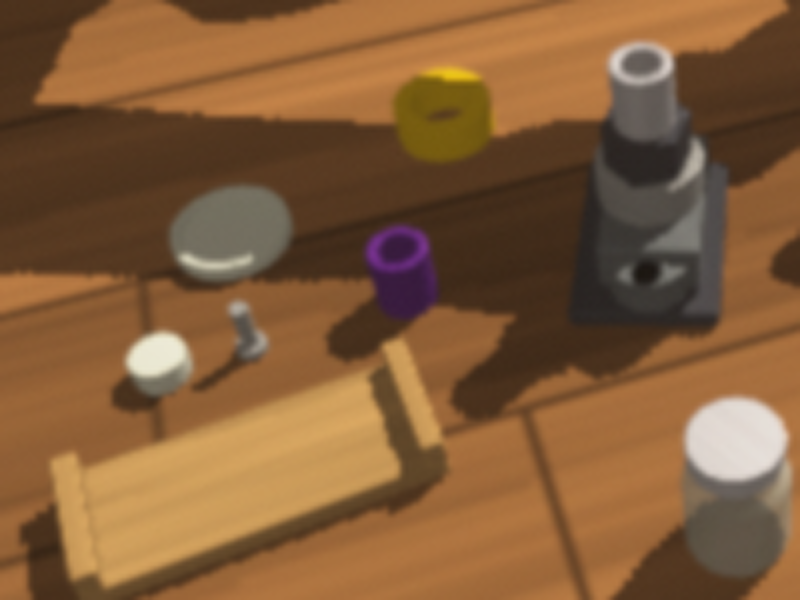

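```bash
cat > h.py <<'E'
from workcell import get_obs, camera, calibration
import cv2,numpy as np
from scipy.spatial.transform import Rotation as R
np.set_printoptions(precision=4,suppress=True)
def pose():
    o=get_obs(); T=np.eye(4); T[:3,:3]=R.from_euler('xyz',o['tcp_rot'],degrees=True).as_matrix(); T[:3,3]=o['ee_pos']; return T
def camT(n,Tw=None):
    c=calibration(n)
    return (np.array(c['intrinsics']), np.array(c['T']) if n!='wrist' else (pose() if Tw is None else Tw)@np.array(c['mount']))
def pix(K,T,u,v,z):
    d=T[:3,:3]@np.linalg.solve(K,[u,v,1.]); o=T[:3,3]; return o+d*(z-o[2])/d[2]
def proj(K,T,P):
    P=np.atleast_2d(P); q=(P-T[:3,3])@T[:3,:3]; q=q@K.T; return q[:,:2]/q[:,2:]
def snap(n,name):
    T=pose() if n=='wrist' else None
    im=camera(n); cv2.imwrite(f"pics/{name}.png",im[:,:,::-1])
    if T is not None: np.save(f"pics/{name}.npy",T)
    return im
def circ(c,r,n=60):
    a=np.linspace(0,2*np.pi,n); return np.c_[c[0]+r*np.cos(a),c[1]+r*np.sin(a),np.full(n,c[2])]
def hexa(c,yaw,r=.0265):
    a=np.radians(yaw+30+60*np.arange(7)); return np.c_[c[0]+r*np.cos(a),c[1]+r*np.sin(a),np.full(7,c[2])]
def rect(c,yaw,L,W):
    a=np.radians(yaw); x=np.array([L,L,-L,-L,L])/2; y=np.array([W,-W,-W,W,W])/2
    return np.c_[c[0]+x*np.cos(a)-y*np.sin(a),c[1]+x*np.sin(a)+y*np.cos(a),np.full(5,c[2])]
def overlay(im,K,T,curves,s=1,off=(0,0)):
    for c,col in curves:
        p=((proj(K,T,c)-off+0.5)*s-0.5)
        cv2.polylines(im,[np.round(p*8).astype(int).reshape(-1,1,2)],False,col,1,cv2.LINE_AA,3)
    return im
E
python3 - <<'E'
from h import *
K,T=camT('top')
a=lambda u,v:(165+u/5.5,150+v/4.785); b=lambda u,v:(270+u/4.7,150+v/4.7)
for n,(u,v),z in [('piston',a(637,244),.154),('pistonb',b(50,238),.154),('pin tip',a(162,133),.054),('base1',a(82,103),.012),('base2',a(228,70),.012),('base3',a(265,185),.012),('base4',a(120,226),.012),('postbase',a(225,445),.010),('posttip',a(210,446),.05),('dish',b(435,428),.012),
 ('lugtop',a(663,180),.05),('lugbot',a(584,363),.05),('cr1',b(275,84),.03),('cr2',b(575,44),.03),('cr3',b(597,170),.03),('cr4',b(291,205),.03),('st1',a(597,165),.02),('st2',a(740,208),.02),('st3',a(665,398),.02),('st4',a(517,345),.02),('jar',(285,130),.085),('can',(130,206),.15),('pink',a(413,237),.044),('purple',b(285,285),.04),('yellow',b(208,516),.028)]:
    print(n,np.round((u,v),1),pix(K,T,u,v,z))
E
```

```text
piston [280.8 201. ] [0.5142 0.0074 0.154 ]
pistonb [280.6 200.6] [0.5152 0.0079 0.154 ]
pin tip [194.5 177.8] [0.6032 0.2543 0.054 ]
base1 [179.9 171.5] [0.6327 0.3065 0.012 ]
base2 [206.5 164.6] [0.6524 0.2248 0.012 ]
base3 [213.2 188.7] [0.577  0.2042 0.012 ]
base4 [186.8 197.2] [0.5524 0.2844 0.012 ]
postbase [205.9 243. ] [0.4138 0.2263 0.01  ]
posttip [203.2 243.2] [0.4117 0.2285 0.05  ]
dish [362.6 241.1] [ 0.411 -0.235  0.012]
lugtop [285.5 187.6] [ 0.5684 -0.0126  0.05  ]
lugbot [271.2 225.9] [0.4576 0.0322 0.05  ]
cr1 [328.5 167.9] [ 0.629  -0.1437  0.03  ]
cr2 [392.3 159.4] [ 0.6504 -0.3342  0.03  ]
cr3 [397.  186.2] [ 0.5689 -0.3416  0.03  ]
cr4 [331.9 193.6] [ 0.5509 -0.1498  0.03  ]
st1 [273.5 184.5] [0.5842 0.0212 0.02  ]
st2 [299.5 193.5] [ 0.5551 -0.0556  0.02  ]
st3 [285.9 233.2] [ 0.4378 -0.0111  0.02  ]
st4 [259.  222.1] [0.4719 0.0673 0.02  ]
jar [285 130] [ 0.7322 -0.0143  0.085 ]
can [130 206] [0.51   0.4108 0.15  ]
pink [240.1 199.5] [0.537  0.1211 0.044 ]
purple [330.6 210.6] [ 0.4993 -0.1418  0.04  ]
yellow [314.3 259.8] [ 0.3594 -0.0896  0.028 ]
```

Emit:
apply_moves(rows=[[29, -43, 3.5, 0, 0, 0, 0], [29, -43, 3.5, 0, 0, 0, 0], [29, -43, 3.5, 0, 0, 0, 0], [29, -43, 3.5, 0, 0, 0, 0], [29, -43, 3.5, 0, 0, 0, 0], [29, -43, 3.5, 0, 0, 0, 0], [29, -43, 3.5, 0, 0, 0, 0], [29, -43, 3.5, 0, 0, 0, 0], [29, -43, 3.5, 0, 0, 0, 0], [29, -43, 3.5, 0, 0, 0, 0], [29, -43, 3.5, 0, 0, 0, 0], [29, -43, 3.5, 0, 0, 0, 0], [0, 0, 0, 0, 0, 0, 0], [0, 0, 0, 0, 0, 0, 0]])

```text
time: 1.9
ee_pos: [0.5149, 0.008, 0.2899]
tcp_rot: [-180.0, -0.1, 162.3]
wrist_force: [-0.0, 0.4, 0.6]
opening: 0.0852
```

```bash
python3 - <<'E'
from h import *
im=snap('wrist','w1'); o=get_obs(); print(o['time'],o['q'],o['ee_pos'],o['tcp_rot'],o['wrist_force'])
cv2.imwrite('pics/w1b.png',cv2.resize(im[:,:,::-1],None,fx=1.55,fy=1.55))
E
```

```text
1.95 [ 0.9417  1.3097 10.9536 99.6694  0.0104 18.6158] [0.5148 0.0085 0.2902] [179.9983  -0.0275 162.3259] [ 0.5194 -0.99   -0.6095]
```

View pics/w1b.png

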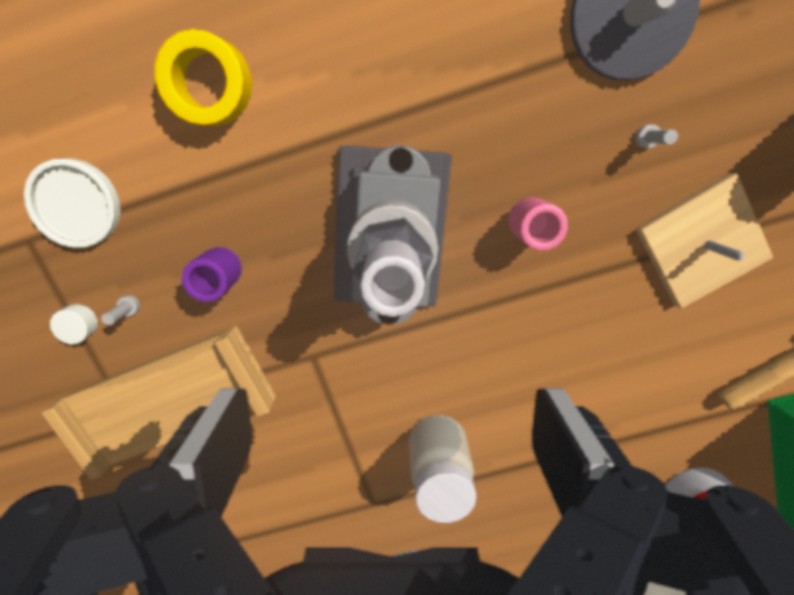

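```bash
python3 - <<'E'
from h import *
K,T=camT('wrist',np.load('pics/w1.npy'))
for n,u,v,z in [('piston',393,287,.154),('pinbaseA',638,236,.012),('B',738,176,.012),('C',772,256,.012),('D',681,305,.012),('pintip',740,255,.054),('dish',71,204,.012),('postbase',635,18,.01),('race',393,252,.08),('lug',401,160,.044),
 ('cr1',44,409,.03),('cr2',235,330,.03),('cr3',272,400,.03),('cr4',86,478,.03),('jar',446,497,.085),
 ('st1',339,148,.02),('st2',450,155,.02),('st3',436,304,.02),('st4',335,300,.02)]:
    print(n,pix(K,T,u/1.55,v/1.55,z))
E
```

```text
piston [0.5165 0.0103 0.154 ]
pinbaseA [0.5792 0.2041 0.012 ]
B [0.5548 0.2876 0.012 ]
C [0.6304 0.3088 0.012 ]
D [0.6513 0.2304 0.012 ]
pintip [0.6022 0.2573 0.054 ]
dish [ 0.4129 -0.2303  0.012 ]
postbase [0.4177 0.2276 0.01  ]
race [0.5147 0.0112 0.08  ]
lug [0.4594 0.035  0.044 ]
cr1 [ 0.5684 -0.332   0.03  ]
cr2 [ 0.55   -0.1395  0.03  ]
cr3 [ 0.6217 -0.135   0.03  ]
cr4 [ 0.6459 -0.3326  0.03  ]
jar [ 0.7222 -0.0093  0.085 ]
st1 [ 0.4379 -0.0076  0.02  ]
st2 [0.4688 0.0722 0.02  ]
st3 [0.5828 0.0282 0.02  ]
st4 [ 0.5534 -0.0523  0.02  ]
```

Emit:
apply_moves(rows=[[1, 1, -40, 0, 0, 0, 0.3], [0, 0, -45, 0, 0, 0, 0.35], [0, 0, 0, 0, 0, 0, 0.35], [0, 0, 0, 0, 0, 0, 0.35]])

```text
time: 2.45
ee_pos: [0.5163, 0.0096, 0.2074]
tcp_rot: [180.0, 0.1, 162.4]
wrist_force: [-0.1, 0.1, 0.6]
opening: 0.0558
```

```bash
python3 - <<'E'
from h import *
im=snap('wrist','w2'); o=get_obs(); print(o['time'],o['ee_pos'],o['opening'])
K,T=camT('wrist',np.load('pics/w2.npy'))
s=1.55
b=cv2.resize(np.ascontiguousarray(im[:,:,::-1]),None,fx=s,fy=s)
c=(.516,.0095)
overlay(b,K,T,[(circ((*c,.154),.018),(0,0,255)),(circ((*c,.154),.012),(0,255,0)),(circ((.5147,.0112,.08),.032),(255,0,0))],s)
cv2.imwrite('pics/w2b.png',b)
E
```

```text
2.5 [0.5167 0.0095 0.2078] 0.05545802067071067
```

View pics/w2b.png

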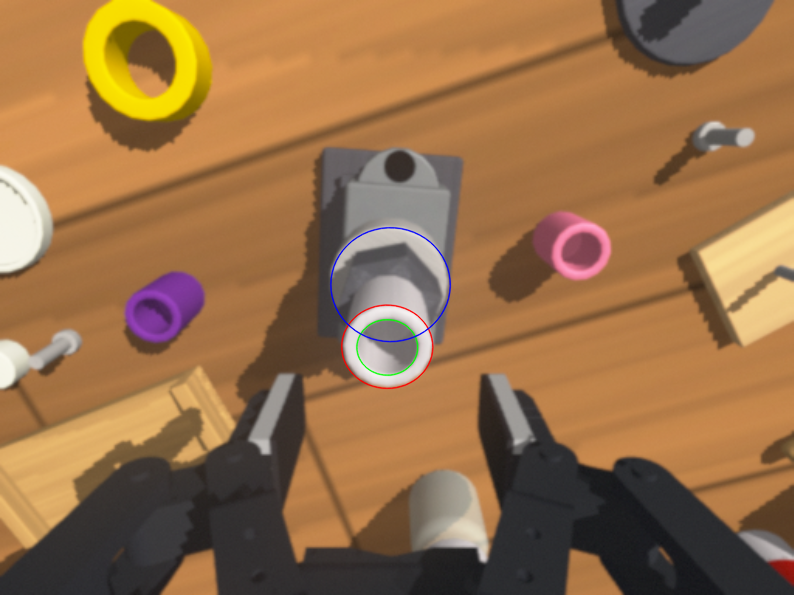

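Emit:
apply_moves(rows=[[0, 0, -40, 0, 0, 0, 0.35], [0, 0, -26, 0, 0, 0, 0.35], [0, 0, 0, 0, 0, 0, 0.35], [0, 0, 0, 0, 0, 0, 0.9], [0, 0, 0, 0, 0, 0, 0.9], [0, 0, 0, 0, 0, 0, 0.9], [0, 0, 0, 0, 0, 0, 0.9]], grip_force=30)

```text
time: 3.38
ee_pos: [0.5172, 0.009, 0.1418]
tcp_rot: [179.9, 0.2, 162.3]
wrist_force: [-2.1, 0.1, 6.8]
opening: 0.0347
```

```bash
python3 - <<'E'
from h import *
o=get_obs(); print(o['time'],o['ee_pos'],o['tcp_rot'],o['opening'],o['wrist_force'])
E
```

```text
3.375 [0.5172 0.009  0.1418] [179.9291   0.2042 162.3042] 0.03466880448088792 [-2.0848  0.1391  6.7931]
```

Emit:
apply_moves(rows=[[0, 0, 30, 0, 0, 0, 0.9], [0, 0, 30, 0, 0, 0, 0.9], [-15, -35, 0, 0, 0, 0, 0.9], [-15, -35, 0, 0, 0, 0, 0.9], [-15, -35, 0, 0, 0, 0, 0.9], [-15, -35, 0, 0, 0, 0, 0.9], [-15, -35, 0, 0, 0, 0, 0.9], [-15, -35, -20, 0, 0, 0, 0.9], [-15, -31, -40, 0, 0, 0, 0.9], [0, 0, -40, 0, 0, 0, 0.9], [0, 0, 0, 0, 0, 0, 0.9], [0, 0, 0, 0, 0, 0, 0.9]])

```text
time: 4.88
ee_pos: [0.412, -0.2322, 0.1014]
tcp_rot: [-180.0, 0.1, 162.3]
wrist_force: [0.4, 0.4, -1.3]
opening: 0.0346
```

```bash
python3 - <<'E'
from h import *
im=snap('wrist','w3'); o=get_obs(); print(o['time'],o['ee_pos'],o['opening'],o['wrist_force'])
K,T=camT('wrist',np.load('pics/w3.npy'))
s=1.55
b=cv2.resize(np.ascontiguousarray(im[:,:,::-1]),None,fx=s,fy=s)
c=(.412,-.2325)
p=o['ee_pos']
overlay(b,K,T,[(circ((*c,.012),.036),(0,0,255)),(circ((p[0],p[1],p[2]+.012),.018),(0,255,0))],s)
cv2.imwrite('pics/w3b.png',b)
snap('scene','s3')
E
```

```text
4.925 [ 0.4123 -0.2322  0.1017] 0.034391556701026324 [ 0.581  -0.1584 -0.9076]
```

View pics/w3b.png

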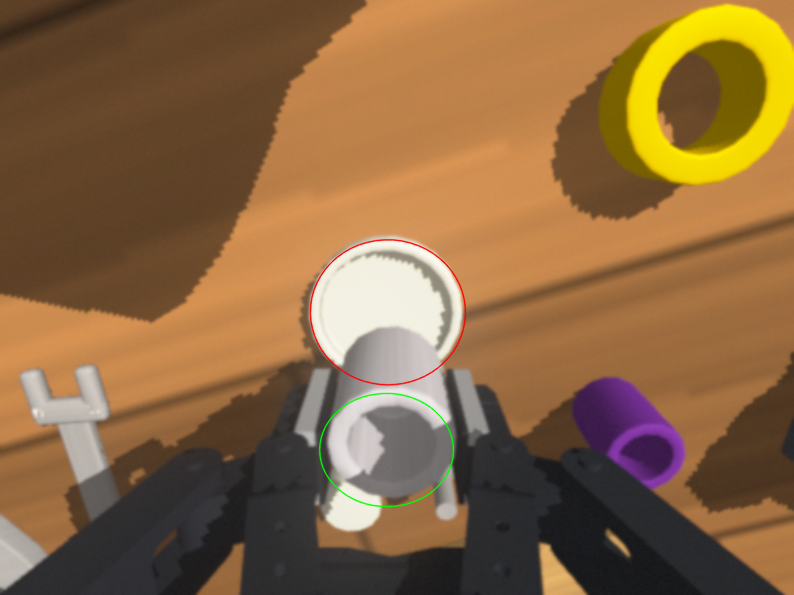

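View pics/s3.png

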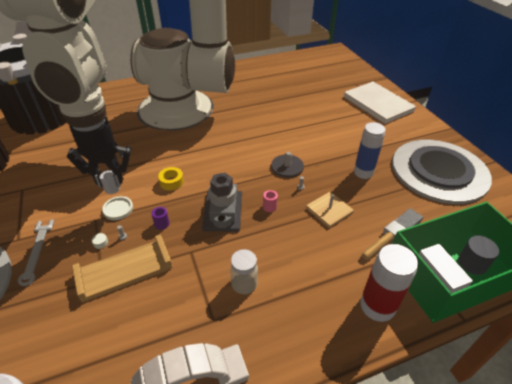

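Emit:
apply_moves(rows=[[0, 0, -30, 0, 0, 0, 0.9], [0, 0, -25, 0, 0, 0, 0.9], [0, 0, -6, 0, 0, 0, 0.9], [0, 0, -2, 0, 0, 0, 0.9], [0, 0, 0, 0, 0, 0, 0.9]])

```text
time: 5.6
ee_pos: [0.4118, -0.2323, 0.0375]
tcp_rot: [-180.0, 0.1, 162.3]
wrist_force: [0.8, -0.9, -0.7]
opening: 0.0349
```

Emit:
apply_moves(rows=[[0, 0, -1.5, 0, 0, 0, 0.9], [0, 0, 0, 0, 0, 0, 0.9]])

```text
time: 5.85
ee_pos: [0.4119, -0.2324, 0.0368]
tcp_rot: [-180.0, 0.1, 162.3]
wrist_force: [-3.2, 2.1, 10.8]
opening: 0.0349
```

Emit:
apply_moves(rows=[[0, 0, 0, 0, 0, 0, 0.5], [0, 0, 0, 0, 0, 0, 0.4], [0, 0, 0, 0, 0, 0, 0.35], [0, 0, 0, 0, 0, 0, 0.35], [0, 0, 20, 0, 0, 0, 0.35], [0, 0, 40, 0, 0, 0, 0.35], [0, 0, 45, 0, 0, 0, 0.35], [0, 0, 45, 0, 0, 0, 0.35], [0, 0, 0, 0, 0, 0, 0.35]])

```text
time: 6.98
ee_pos: [0.4124, -0.2327, 0.1883]
tcp_rot: [-179.9, 0.3, 162.3]
wrist_force: [0.3, -0.5, -1.2]
opening: 0.0555
```

```bash
python3 - <<'E'
from h import *
im=snap('wrist','w4'); o=get_obs(); print(o['time'],o['ee_pos'],o['opening'],o['wrist_force'])
K,T=camT('wrist',np.load('pics/w4.npy'))
s=1.55
b=cv2.resize(np.ascontiguousarray(im[:,:,::-1]),None,fx=s,fy=s)
c=(.412,-.2325)
overlay(b,K,T,[(circ((*c,.012),.036),(0,0,255)),(circ((*c,.049),.018),(0,255,0))],s)
cv2.imwrite('pics/w4b.png',b)
E
```

```text
7.025 [ 0.4118 -0.2324  0.1861] 0.05519311575352299 [ 0.602  -0.0972 -1.3219]
```

View pics/w4b.png

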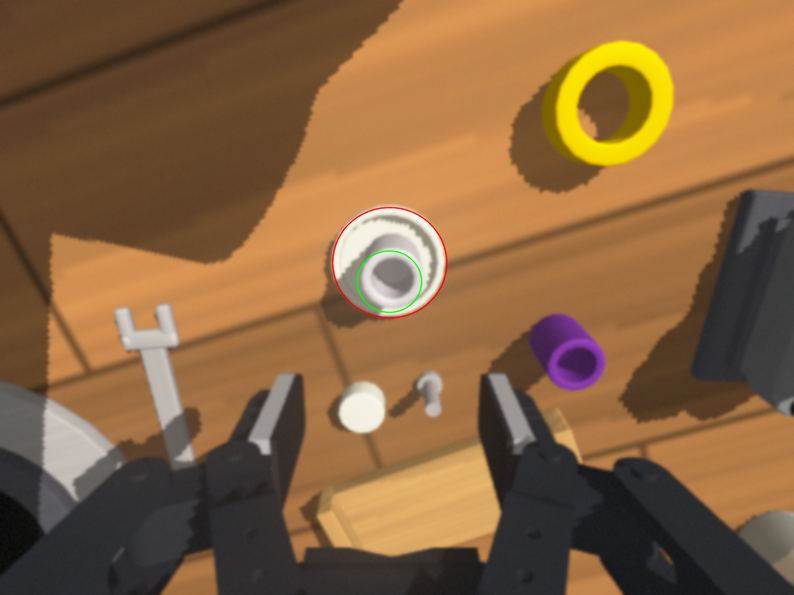

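Emit:
apply_moves(rows=[[17, 40, 0, 0, 0, 0, 0.2], [17, 40, 0, 0, 0, 0, 0.2], [17, 40, 0, 0, 0, 0, 0.2], [17, 40, 0, 0, 0, 0, 0.2], [17, 41, 0, 0, 0, 0, 0.2], [17, 41, 0, 0, 0, 0, 0.2], [0, 0, 0, 0, 0, 0, 0.2], [0, 0, 0, 0, 0, 0, 0.2]])

```text
time: 8.02
ee_pos: [0.5126, 0.0098, 0.1836]
tcp_rot: [-180.0, -0.1, 162.3]
wrist_force: [0.6, -0.4, 0.3]
opening: 0.0688
```

```bash
python3 - <<'E'
from h import *
im=snap('wrist','w5'); o=get_obs(); print(o['time'],o['ee_pos'],o['opening'],o['wrist_force'])
b=cv2.resize(im[100:300,170:340,::-1],None,fx=3,fy=3,interpolation=cv2.INTER_CUBIC)
cv2.imwrite('pics/w5c.png',b)
E
```

```text
8.075 [0.5126 0.0094 0.184 ] 0.0682079948815933 [-0.2968  0.6097  0.074 ]
```

View pics/w5c.png

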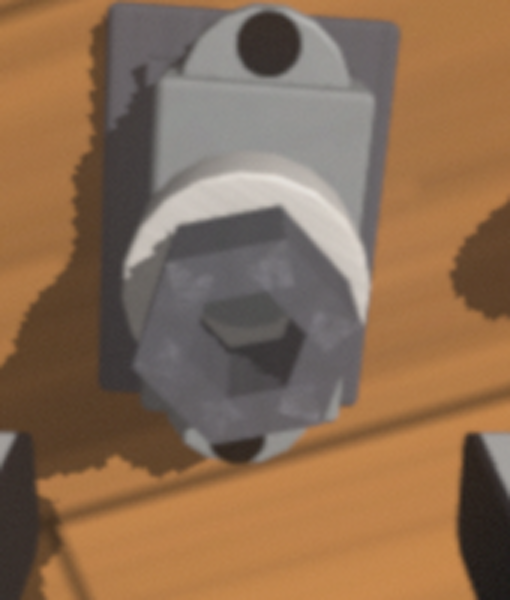

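```bash
python3 - <<'E'
from h import *
from scipy.optimize import least_squares
im=cv2.imread('pics/w5.png')
K,T=camT('wrist',np.load('pics/w5.npy'))
pc=np.array([(165,258),(287,240),(362,342),(338,420),(200,435),(135,365)],float)/3+[170,100]
P=np.array([pix(K,T,u,v,.110) for u,v in pc]); c=P.mean(0); print(c)
a=np.degrees(np.arctan2(*(P-c)[:,1::-1].T)); r=np.linalg.norm(P-c,axis=1)
print(a,r); print('flat yaw mod60', [(x-30)%60 for x in a])
s=4;off=np.array([170,100])
b=cv2.resize(im[100:250,170:340],None,fx=s,fy=s,interpolation=cv2.INTER_CUBIC)
yaw=float(np.degrees(np.angle(np.exp(1j*np.radians(6*(a-30))).mean())/6)); print(yaw%60)
overlay(b,K,T,[(hexa(c,yaw),(0,0,255)),(hexa((c[0],c[1],.08),yaw),(0,255,255)),(circ((.5147,.0112,.08),.032),(255,0,0)),(rect((.513,.010,.052),-22,.1,.06),(0,255,0))],s,off)
cv2.imwrite('pics/w5d.png',b)
E
```

```text
[0.5152 0.0108 0.11  ]
[-156.3005  143.512    74.163    30.4408  -43.8972  -96.9104] [0.0275 0.0261 0.0257 0.028  0.0252 0.0261]
flat yaw mod60 [np.float64(53.699536891605476), np.float64(53.511955839692604), np.float64(44.16296311049183), np.float64(0.4408081341143628), np.float64(46.10284345263486), np.float64(53.0895668980082)]
51.83350222164474
```

View pics/w5d.png

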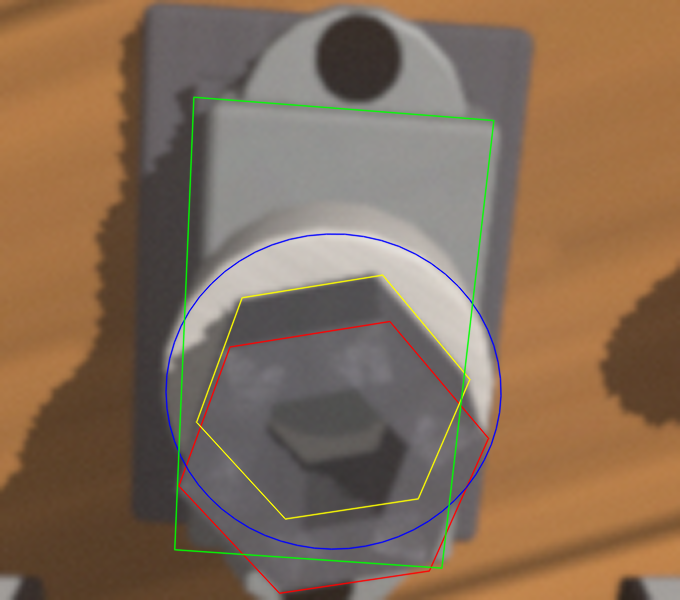

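Emit:
apply_moves(rows=[[1, 0.5, -10, 0, 0, -10, 0.2], [1.5, 0.5, -20, 0, 0, -10.5, 0.2], [0, 0, -30, 0, 0, 0, 0.2], [0, 0, -20, 0, 0, 0, 0.2], [0, 0, -5, 0, 0, 0, 0.25], [0, 0, 0, 0, 0, 0, 0.3]], grip_force=40)

```text
time: 8.82
ee_pos: [0.5155, 0.0103, 0.1001]
tcp_rot: [-180.0, 0.0, 141.7]
wrist_force: [0.1, 0.1, 0.5]
opening: 0.0596
```

```bash
python3 - <<'E'
from h import *
im=snap('wrist','w6'); o=get_obs(); print(o['time'],o['ee_pos'],o['tcp_rot'],o['opening'],o['wrist_force'])
K,T=camT('wrist',np.load('pics/w6.npy'))
s=1.55
b=cv2.resize(np.ascontiguousarray(im[:,:,::-1]),None,fx=s,fy=s)
overlay(b,K,T,[(hexa((.5152,.0108,.11),51.8),(0,0,255))],s)
cv2.imwrite('pics/w6b.png',b)
E
```

```text
8.875 [0.5159 0.0105 0.1006] [179.969    0.0402 141.7629] 0.05961285455741944 [-0.2038  1.2653  0.3981]
```

View pics/w6b.png

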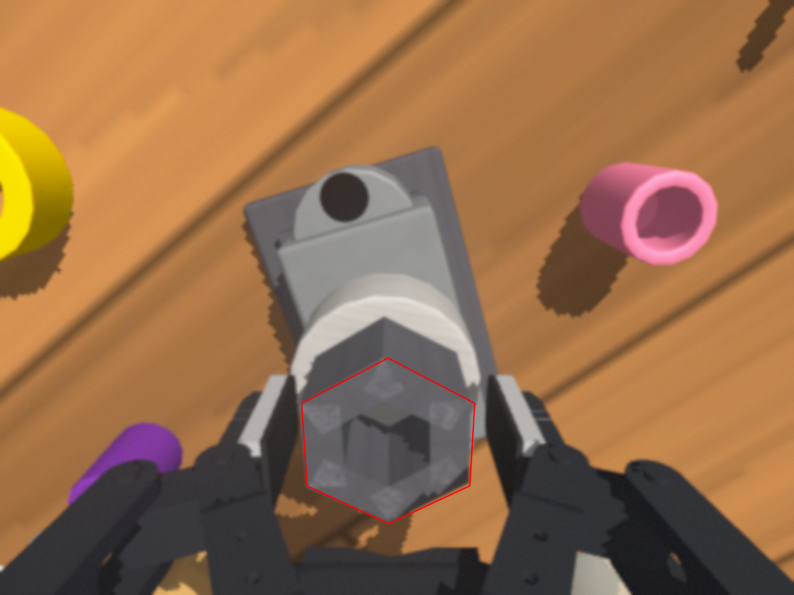

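Emit:
apply_moves(rows=[[0, 0, -4, 0, 0, 0, 0.35], [0, 0, 0, 0, 0, 0, 0.4], [0, 0, 0, 0, 0, 0, 0.8], [0, 0, 0, 0, 0, 0, 0.8], [0, 0, 0, 0, 0, 0, 0.8]])

```text
time: 9.5
ee_pos: [0.5158, 0.011, 0.0962]
tcp_rot: [180.0, 0.0, 141.8]
wrist_force: [-1.3, -0.8, 4.5]
opening: 0.0454
```

Emit:
apply_moves(rows=[[0, 0, 25, 0, 0, 0, 0.8], [0, 0, 35, 0, 0, 0, 0.8], [12.5, 35, 20, 0, 0, 0, 0.8], [12.5, 35, 0, 0, 0, 0, 0.8], [12.5, 35, 0, 0, 0, 0, 0.8], [12.5, 35, 0, 0, 0, 0, 0.8], [12.5, 35, 0, 0, 0, 0, 0.8], [12.5, 35, 0, 0, 0, 0, 0.8], [12.5, 35, 0, 0, 0, 0, 0.8], [0, 0, -30, 0, 0, 0, 0.8], [0, 0, -20, 0, 0, 0, 0.8], [0, 0, 0, 0, 0, 0, 0.8]])

```text
time: 11.0
ee_pos: [0.602, 0.2557, 0.1232]
tcp_rot: [-179.8, -0.1, 141.8]
wrist_force: [-0.6, -0.3, -2.7]
opening: 0.0453
```

```bash
python3 - <<'E'
from h import *
im=snap('wrist','w7'); o=get_obs(); print(o['time'],o['q'],o['ee_pos'],o['tcp_rot'],o['opening'],o['wrist_force'])
K,T=camT('wrist',np.load('pics/w7.npy'))
s=1.55
b=cv2.resize(np.ascontiguousarray(im[:,:,::-1]),None,fx=s,fy=s)
p=o['ee_pos']; c=(.6033,.256)
overlay(b,K,T,[(circ((*c,.054),.004),(0,0,255)),(rect((*c,.012),75,.084,.084),(0,0,255)),(hexa((p[0],p[1],p[2]+.014),51.8),(0,255,0))],s)
cv2.imwrite('pics/w7b.png',b)
snap('scene','s7');snap('top','t7')
E
```

```text
11.05 [23.0027 18.8761 12.6615 83.8992  0.0044 61.1875] [0.6027 0.2559 0.1249] [-179.9024   -0.0587  141.8152] 0.04545693615921214 [-0.2504  0.1557 -2.2296]
```

View pics/w7b.png

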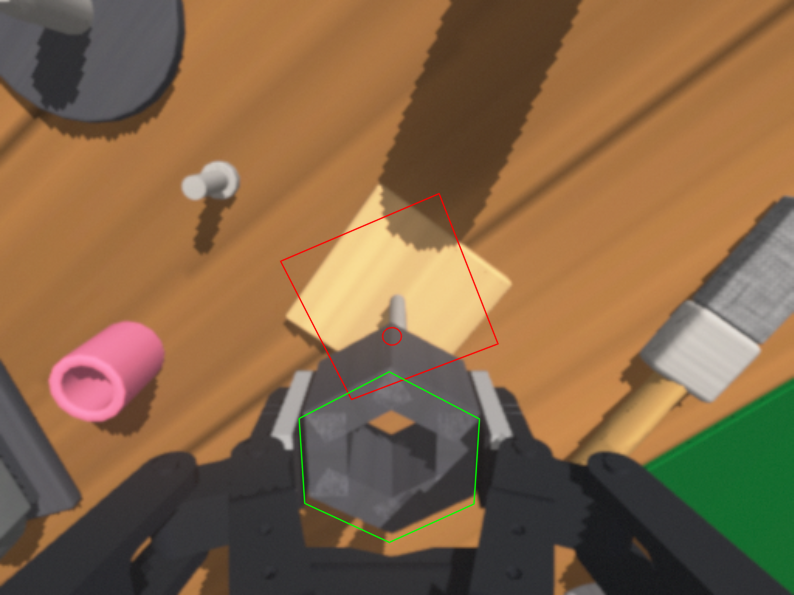

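View pics/s7.png

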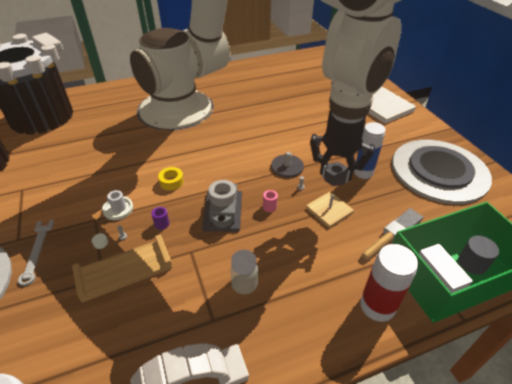

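Emit:
apply_moves(rows=[[1.5, 1.5, -20, 0, 0, 0, 0.8], [0, 0, -25, 0, 0, 0, 0.8], [0, 0, -25, 0, 0, 0, 0.8], [0, 0, -15, 0, 0, 0, 0.8], [0, 0, -5, 0, 0, 0, 0.8], [0, 0, 0, 0, 0, 0, 0.8]])

```text
time: 11.9
ee_pos: [0.6048, 0.2576, 0.036]
tcp_rot: [180.0, 0.0, 141.8]
wrist_force: [-0.6, 0.2, -2.3]
opening: 0.0451
```

Emit:
apply_moves(rows=[[0, 0, -4, 0, 0, 0, 0.8], [0, 0, -2.5, 0, 0, 0, 0.8], [0, 0, 0, 0, 0, 0, 0.8]])

```text
time: 12.28
ee_pos: [0.6046, 0.2575, 0.0293]
tcp_rot: [-180.0, 0.0, 141.8]
wrist_force: [0.1, 1.1, -3.0]
opening: 0.0452
```

Emit:
apply_moves(rows=[[0, 0, -1, 0, 0, 0, 0.8], [0, 0, -0.7, 0, 0, 0, 0.8], [0, 0, 0, 0, 0, 0, 0.8]])

```text
time: 12.65
ee_pos: [0.6047, 0.2575, 0.0282]
tcp_rot: [180.0, 0.0, 141.8]
wrist_force: [-1.2, -0.9, 4.0]
opening: 0.0456
```

Emit:
apply_moves(rows=[[0, 0, 0, 0, 0, 0, 0.4], [0, 0, 0, 0, 0, 0, 0.3], [0, 0, 0, 0, 0, 0, 0.25], [0, 0, 20, 0, 0, 0, 0.25], [0, 0, 35, 0, 0, 0, 0.25], [0, 0, 45, 0, 0, 0, 0.2], [0, 0, 40, 0, 0, 0, 0.1], [0, 0, 0, 0, 0, 0, 0.05]])

```text
time: 13.65
ee_pos: [0.6061, 0.2581, 0.1733]
tcp_rot: [179.6, 0.2, 141.8]
wrist_force: [0.7, 0.0, 0.4]
opening: 0.0812
```

```bash
python3 - <<'E'
from h import *
im=snap('wrist','w8'); o=get_obs(); print(o['time'],o['ee_pos'],o['tcp_rot'],o['opening'],o['wrist_force'])
K,T=camT('wrist',np.load('pics/w8.npy'))
s=1.55
b=cv2.resize(np.ascontiguousarray(im[:,:,::-1]),None,fx=s,fy=s)
c=(.6047,.2575)
overlay(b,K,T,[(circ((*c,.054),.004),(0,0,255)),(hexa((*c,.042),51.8),(0,255,0))],s)
cv2.imwrite('pics/w8b.png',b)
E
```

```text
13.7 [0.6055 0.2578 0.1706] [179.7807   0.1214 141.8072] 0.08102721460594352 [ 0.1014 -0.118  -1.6397]
```

View pics/w8b.png

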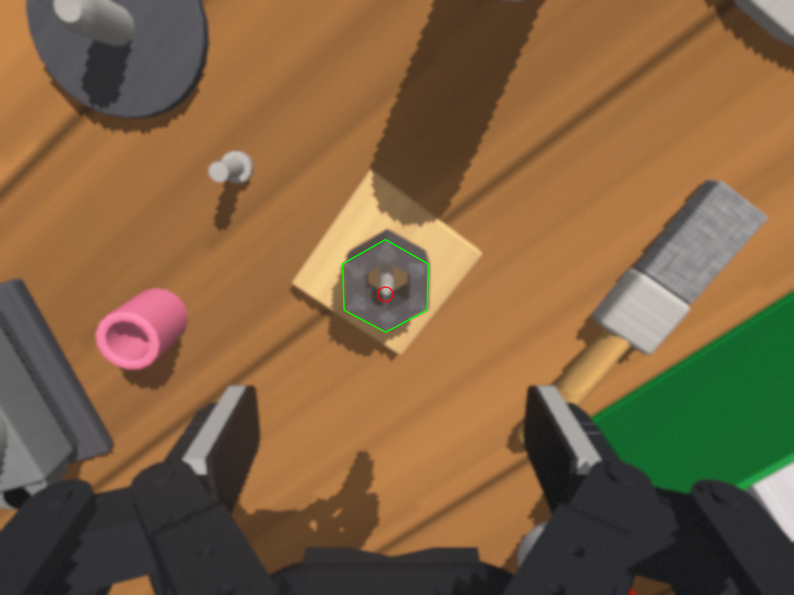

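Emit:
apply_moves(rows=[[-13, -35, 0, 0, 0, 2.5, 0], [-13, -35, 0, 0, 0, 2.5, 0], [-13, -35, 0, 0, 0, 2.5, 0], [-13, -35, 0, 0, 0, 2.5, 0], [-13, -35, 0, 0, 0, 2.5, 0], [-13, -36, 0, 0, 0, 2.5, 0], [-13, -36, 0, 0, 0, 1, 0], [0, 0, 0, 0, 0, 0, 0], [0, 0, 0, 0, 0, 0, 0]])

```text
time: 14.82
ee_pos: [0.5135, 0.0107, 0.1672]
tcp_rot: [180.0, -0.0, 157.8]
wrist_force: [-0.3, 1.0, -0.7]
opening: 0.0857
```

```bash
python3 - <<'E'
from h import *
im=snap('wrist','w9'); o=get_obs(); print(o['time'],o['ee_pos'],o['tcp_rot'],o['opening'],o['wrist_force'])
K,T=camT('wrist',np.load('pics/w9.npy'))
s=4;off=np.array([150,70])
b=cv2.resize(np.ascontiguousarray(im[70:220,150:350,::-1]),None,fx=s,fy=s,interpolation=cv2.INTER_CUBIC)
c=(.5147,.0112)
overlay(b,K,T,[(circ((*c,.08),.032),(0,0,255)),(circ((*c,.08),.02),(0,255,0)),(rect((.513,.010,.052),-22,.1,.06),(0,255,0))],s,off)
cv2.imwrite('pics/w9b.png',b)
E
```

```text
14.875 [0.5137 0.011  0.1672] [179.9999  -0.0327 157.8204] 0.08514583265126148 [ 0.4451  0.3614 -0.3619]
```

View pics/w9b.png

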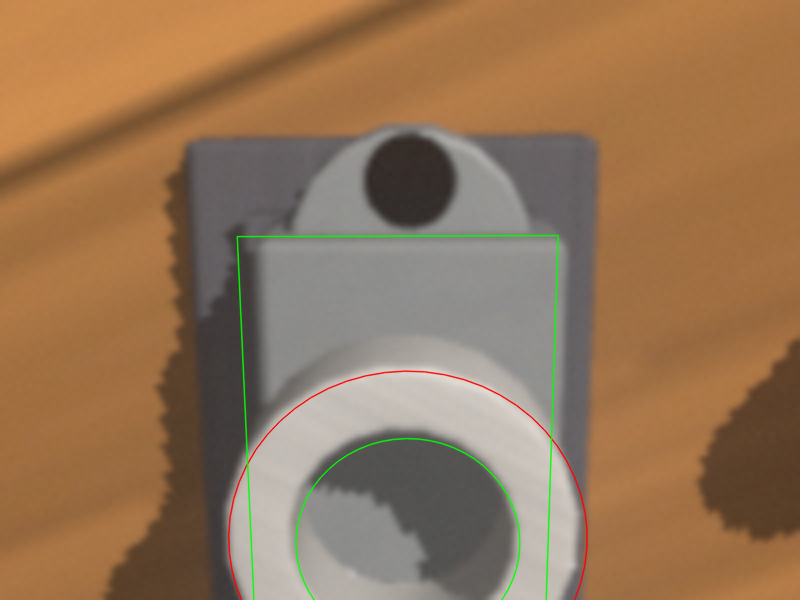

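Emit:
apply_moves(rows=[[-0.7, 0.5, -30, 0, 0, 0, 0], [0, 0, -35, 0, 0, 0, 0], [0, 0, -16, 0, 0, 0, 0.05], [0, 0, 0, 0, 0, 0, 0.1], [0, 0, 0, 0, 0, 0, 0.1]], grip_force=45)

```text
time: 15.5
ee_pos: [0.5136, 0.0113, 0.0879]
tcp_rot: [180.0, 0.1, 157.8]
wrist_force: [0.2, -0.3, 0.1]
opening: 0.0772
```

```bash
python3 - <<'E'
from h import *
im=snap('wrist','w10'); o=get_obs(); print(o['time'],o['ee_pos'],o['tcp_rot'],o['opening'],o['wrist_force'])
K,T=camT('wrist',np.load('pics/w10.npy'))
s=1.55
b=cv2.resize(np.ascontiguousarray(im[:,:,::-1]),None,fx=s,fy=s)
c=(.513,.0115)
overlay(b,K,T,[(circ((*c,.08),.032),(0,0,255)),(circ((*c,.08),.02),(0,255,0)),(rect((.514,.0124,.052),-22,.1,.06),(0,255,0))],s)
cv2.imwrite('pics/w10b.png',b)
E
```

```text
15.55 [0.5138 0.0112 0.088 ] [179.954    0.1049 157.8214] 0.07696648337545242 [-0.1948 -0.0706  0.0653]
```

View pics/w10b.png

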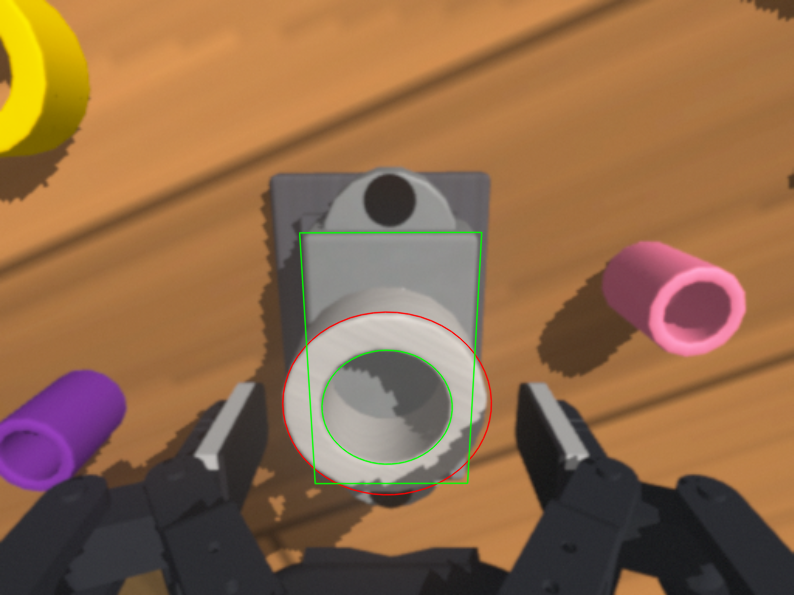

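Emit:
apply_moves(rows=[[-0.5, 0, -14, 0, 0, 0, 0.1], [0, 0, -8, 0, 0, 0, 0.1], [0, 0, 0, 0, 0, 0, 0.15], [0, 0, 0, 0, 0, 0, 0.6], [0, 0, 0, 0, 0, 0, 0.6], [0, 0, 0, 0, 0, 0, 0.6]])

```text
time: 16.3
ee_pos: [0.5126, 0.011, 0.0649]
tcp_rot: [180.0, 0.0, 157.8]
wrist_force: [-1.2, -0.9, 1.7]
opening: 0.063
```

Emit:
apply_moves(rows=[[0, 0, 20, 0, 0, 0, 0.6], [0, 0, 35, 0, 0, 0, 0.6], [-14, 31, 25, 0, 0, 0, 0.6], [-14, 31, 0, 0, 0, 0, 0.6], [-14, 31, 0, 0, 0, 0, 0.6], [-14, 31, 0, 0, 0, 0, 0.6], [-14, 31, 0, 0, 0, 0, 0.6], [-14, 31, 0, 0, 0, 0, 0.6], [-15, 31, 0, 0, 0, 0, 0.6], [0, 0, -10, 0, 0, 0, 0.6], [0, 0, 0, 0, 0, 0, 0.6]])

```text
time: 17.68
ee_pos: [0.413, 0.2275, 0.1335]
tcp_rot: [-179.9, -0.1, 157.8]
wrist_force: [-0.5, -0.6, -1.6]
opening: 0.0634
```

```bash
python3 - <<'E'
from h import *
im=snap('wrist','w11'); o=get_obs(); print(o['time'],o['ee_pos'],o['tcp_rot'],o['opening'],o['wrist_force'])
K,T=camT('wrist',np.load('pics/w11.npy'))
s=1.55
b=cv2.resize(np.ascontiguousarray(im[:,:,::-1]),None,fx=s,fy=s)
c=(.413,.2275)
p=o['ee_pos']
overlay(b,K,T,[(circ((*c,.01),.046),(0,0,255)),(circ((*c,.01),.01),(0,0,255)),(circ((*c,.05),.01),(0,0,255)),(circ((p[0],p[1],p[2]+.015),.032),(0,255,0))],s)
cv2.imwrite('pics/w11b.png',b)
snap('top','t11')
E
```

```text
17.725 [0.4133 0.2273 0.134 ] [-179.9373   -0.0356  157.7887] 0.0631639076921458 [-0.2162 -0.5312 -2.0633]
```

View pics/w11b.png

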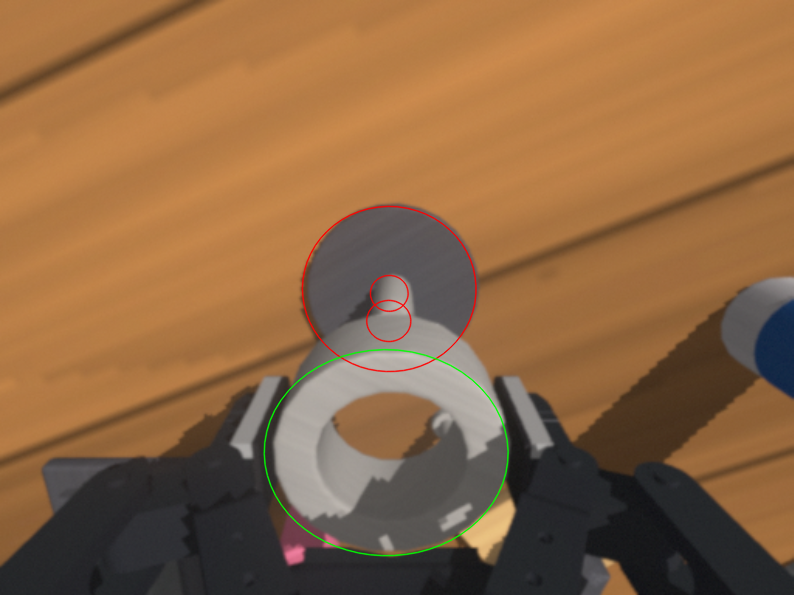

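Emit:
apply_moves(rows=[[0.3, 0.7, -25, 0, 0, 0, 0.6], [0, 0, -25, 0, 0, 0, 0.6], [0, 0, -25, 0, 0, 0, 0.6], [0, 0, -20, 0, 0, 0, 0.6], [0, 0, -10, 0, 0, 0, 0.6], [0, 0, 0, 0, 0, 0, 0.6]])

```text
time: 18.52
ee_pos: [0.4138, 0.2282, 0.0294]
tcp_rot: [-180.0, -0.0, 157.8]
wrist_force: [-0.5, -0.2, -1.4]
opening: 0.0633
```

Emit:
apply_moves(rows=[[0, 0, -3, 0, 0, 0, 0.6], [0, 0, -2.5, 0, 0, 0, 0.6], [0, 0, 0, 0, 0, 0, 0.6]])

```text
time: 18.9
ee_pos: [0.4138, 0.2287, 0.0243]
tcp_rot: [180.0, 0.0, 157.8]
wrist_force: [-0.2, 0.3, -1.7]
opening: 0.0633
```

Emit:
apply_moves(rows=[[0, 0, -1, 0, 0, 0, 0.6], [0, 0, -0.8, 0, 0, 0, 0.6], [0, 0, 0, 0, 0, 0, 0.6]])

```text
time: 19.27
ee_pos: [0.4139, 0.2288, 0.0228]
tcp_rot: [180.0, 0.0, 157.8]
wrist_force: [-2.7, -2.4, 5.3]
opening: 0.0632
```

Emit:
apply_moves(rows=[[0, 0, 0, 0, 0, 0, 0.2], [0, 0, 0, 0, 0, 0, 0.1], [0, 0, 0, 0, 0, 0, 0.05], [0, 0, 15, 0, 0, 0, 0.05], [0, 0, 35, 0, 0, 0, 0], [0, 0, 45, 0, 0, 0, 0], [0, 0, 45, 0, 0, 0, 0], [0, 0, 0, 0, 0, 0, 0]])

```text
time: 20.27
ee_pos: [0.4152, 0.2295, 0.167]
tcp_rot: [179.7, 0.2, 157.8]
wrist_force: [-0.7, 0.8, -0.8]
opening: 0.0855
```

```bash
python3 - <<'E'
from h import *
im=snap('wrist','w12'); o=get_obs(); print(o['time'],o['ee_pos'],o['tcp_rot'],o['opening'],o['wrist_force'])
K,T=camT('wrist',np.load('pics/w12.npy'))
s=1.55
b=cv2.resize(np.ascontiguousarray(im[:,:,::-1]),None,fx=s,fy=s)
c=(.4137,.2283)
overlay(b,K,T,[(circ((*c,.01),.046),(0,0,255)),(circ((*c,.05),.01),(0,0,255)),(circ((*c,.038),.032),(0,255,0))],s)
cv2.imwrite('pics/w12b.png',b)
E
```

```text
20.325 [0.4146 0.2291 0.1647] [179.8285   0.1413 157.8057] 0.08526493391319045 [ 0.6469  0.0343 -0.8119]
```

View pics/w12b.png

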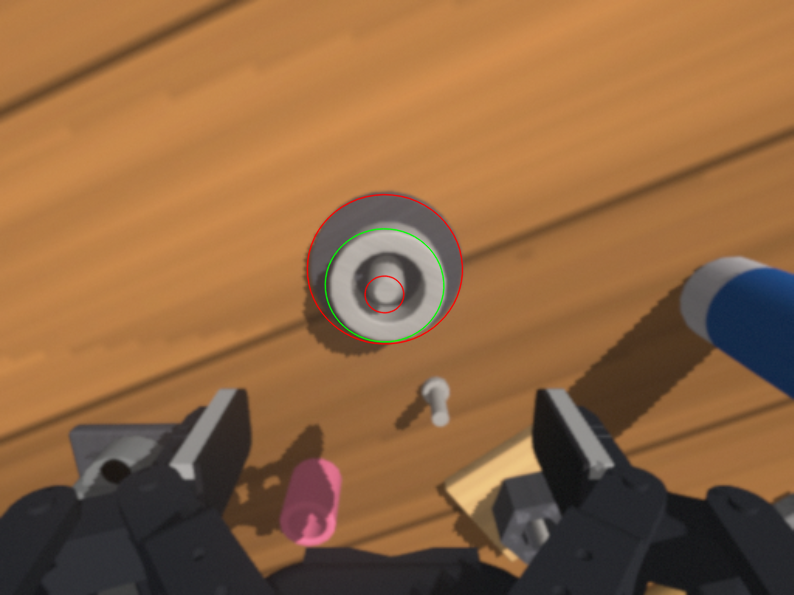

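Emit:
apply_moves(rows=[[14, -31, 0, 0, 0, 0, 0], [14, -31, 0, 0, 0, 0, 0], [14, -31, 0, 0, 0, 0, 0], [14, -31, 0, 0, 0, 0, 0], [14, -31, 0, 0, 0, 0, 0], [14, -31, 0, 0, 0, 0, 0], [15.5, -31, 0, 0, 0, 0, 0], [0, 0, 0, 0, 0, 0, 0], [0, 0, 0, 0, 0, 0, 0]])

```text
time: 21.45
ee_pos: [0.5127, 0.0119, 0.1617]
tcp_rot: [-180.0, -0.1, 157.8]
wrist_force: [-1.0, -0.6, 0.0]
opening: 0.0854
```

```bash
python3 - <<'E'
from h import *
im=snap('wrist','w13'); o=get_obs(); print(o['time'],o['ee_pos'],o['tcp_rot'],o['opening'],o['wrist_force'])
K,T=camT('wrist',np.load('pics/w13.npy'))
s=3.5;off=np.array([150,70])
b=cv2.resize(np.ascontiguousarray(im[70:240,150:360,::-1]),None,fx=s,fy=s,interpolation=cv2.INTER_CUBIC)
c=(.514,.0124)
overlay(b,K,T,[(rect((*c,.052),-22,.1,.06),(0,255,0))],s,off)
cv2.imwrite('pics/w13b.png',b)
E
```

```text
21.5 [0.5127 0.0122 0.1619] [-179.9878   -0.0563  157.8277] 0.08525788219415438 [-0.2394 -0.2355  0.7601]
```

View pics/w13b.png

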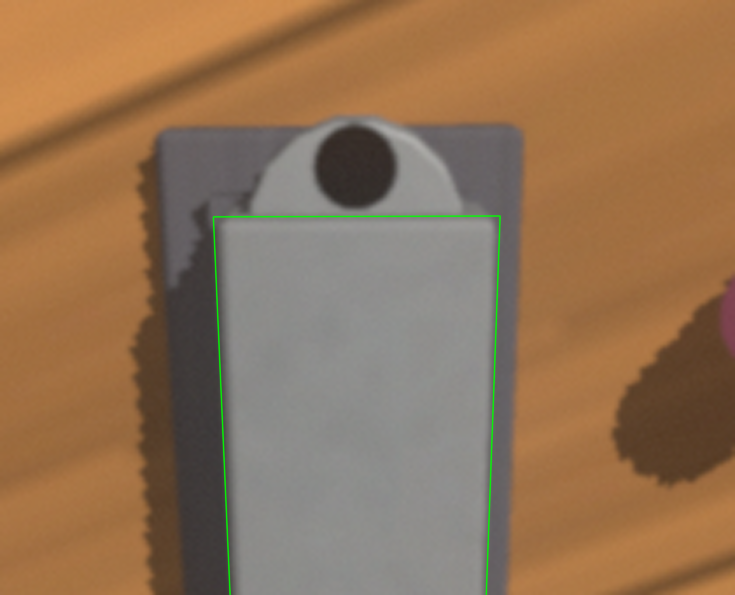

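Emit:
apply_moves(rows=[[1.3, 0.2, -30, 0, 0, 0, 0], [0, 0, -35, 0, 0, 0, 0], [0, 0, -30, 0, 0, 0, 0.05], [0, 0, -20, 0, 0, 0, 0.1], [0, 0, -8, 0, 0, 0, 0.1], [0, 0, 0, 0, 0, 0, 0.1]], grip_force=60)

```text
time: 22.25
ee_pos: [0.5143, 0.0124, 0.0393]
tcp_rot: [-180.0, -0.0, 157.9]
wrist_force: [0.3, -0.7, 0.1]
opening: 0.0766
```

Emit:
apply_moves(rows=[[0, 0, -2, 0, 0, 0, 0.15], [0, 0, 0, 0, 0, 0, 0.2], [0, 0, 0, 0, 0, 0, 0.6], [0, 0, 0, 0, 0, 0, 0.6], [0, 0, 0, 0, 0, 0, 0.6]])

```text
time: 22.88
ee_pos: [0.515, 0.0117, 0.0382]
tcp_rot: [180.0, 0.1, 157.8]
wrist_force: [-1.3, -1.0, 5.2]
opening: 0.0592
```

```bash
python3 - <<'E'
from h import *
im=snap('wrist','w14'); o=get_obs(); print(o['time'],o['ee_pos'],o['tcp_rot'],o['opening'],o['wrist_force'])
cv2.imwrite('pics/w14b.png',cv2.resize(im[:,:,::-1],None,fx=1.55,fy=1.55))
E
```

```text
22.925 [0.5149 0.0117 0.0382] [179.987    0.0665 157.7993] 0.058918235195157334 [-1.7313 -1.1705  5.9442]
```

View pics/w14b.png

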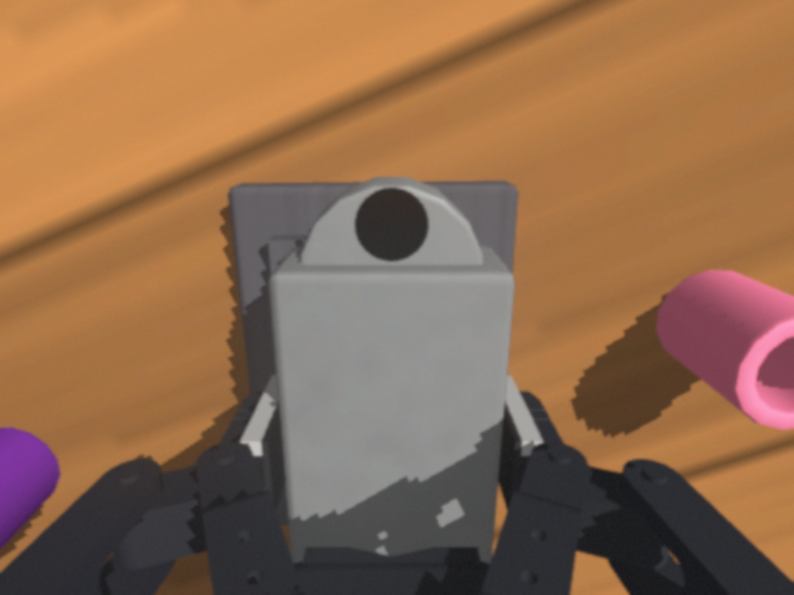

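Emit:
apply_moves(rows=[[0, 0, 20, 0, 0, 0, 0.6], [0, 0, 35, 0, 0, 0, 0.6], [0, 0, 40, 0, 0, 0, 0.6], [15, -15, 40, 0, 0, 0, 0.6], [20, -20, 40, 0, 0, 0, 0.6], [20, -20, 40, 0, 0, 0, 0.6], [20, -20, 40, 0, 0, 0, 0.6], [20, -20, 0, 0, 0, 0, 0.6], [0, 0, 0, 0, 0, 0, 0.6], [0, 0, 0, 0, 0, 0, 0.6]])

```text
time: 24.18
ee_pos: [0.6092, -0.083, 0.2913]
tcp_rot: [-180.0, -0.1, 157.8]
wrist_force: [-0.5, -0.8, -3.9]
opening: 0.0591
```

```bash
python3 - <<'E'
from h import *
im=snap('wrist','w15'); o=get_obs(); print(o['time'],o['ee_pos'],o['tcp_rot'],o['opening'],o['wrist_force'])
cv2.imwrite('pics/w15b.png',cv2.resize(im[:,:,::-1],None,fx=1.55,fy=1.55))
E
```

```text
24.225 [ 0.6091 -0.0827  0.2917] [-179.9887   -0.0824  157.8211] 0.058921919869725774 [ 0.2717  0.0814 -4.6205]
```

View pics/w15b.png

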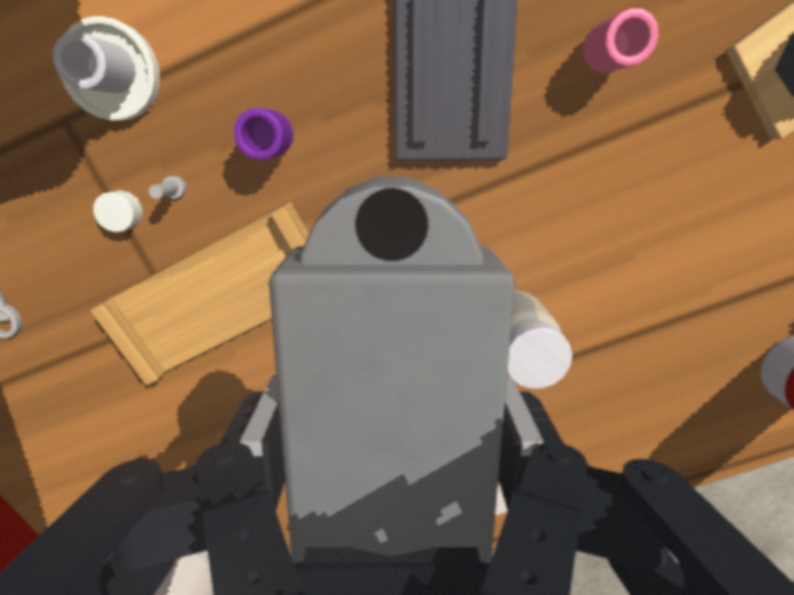

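```bash
cat > cr.py <<'E'
from h import *
import sys
def crad(c,yaw):
    a=np.radians(yaw); Rm=np.array([[np.cos(a),-np.sin(a)],[np.sin(a),np.cos(a)]])
    L=[]
    def add(pts,z,col):
        p=np.array(pts)@Rm.T+c; L.append((np.c_[p,np.full(len(p),z)],col))
    for s in (1,-1):
        add([(-.04,s*.082),(.04,s*.082),(.04,s*.095),(-.04,s*.095),(-.04,s*.082)],.03,(0,0,255))
    add([(-.04,-.082),(.04,-.082),(.04,.082),(-.04,.082),(-.04,-.082)],.014,(0,255,0))
    return L
E
python3 - <<'E'
from cr import *
from scipy.optimize import least_squares
def show(name,cam,c,yaw,box,s,out):
    im=cv2.imread(f'pics/{name}.png'); x0,x1,y0,y1=box
    K,T=camT(cam,np.load(f'pics/{name}.npy') if cam=='wrist' else None)
    b=cv2.resize(im[y0:y1,x0:x1],None,fx=s,fy=s,interpolation=cv2.INTER_CUBIC)
    overlay(b,K,T,crad(np.array(c),yaw),s,np.array([x0,y0])); cv2.imwrite(out,b)
K,T=camT('wrist',np.load('pics/w15.npy'))
for n,u,v,z in [('outTL',93,312,.03),('outBL',148,385,.03),('inBL',161,379,.03),('inTL',107,304,.03),('topR',292,203,.03),('inTopR',268,215,.03)]:
    print(n,pix(K,T,u/1.55,v/1.55,z))
show('w15','wrist',(.5985,-.239),5.5,(50,220,120,255),4,'pics/w15c.png')
E
```

```text
outTL [ 0.5734 -0.3356  0.03  ]
outBL [ 0.6501 -0.3287  0.03  ]
inBL [ 0.6493 -0.3151  0.03  ]
inTL [ 0.5717 -0.3209  0.03  ]
topR [ 0.5545 -0.1422  0.03  ]
inTopR [ 0.5559 -0.1637  0.03  ]
```

View pics/w15c.png

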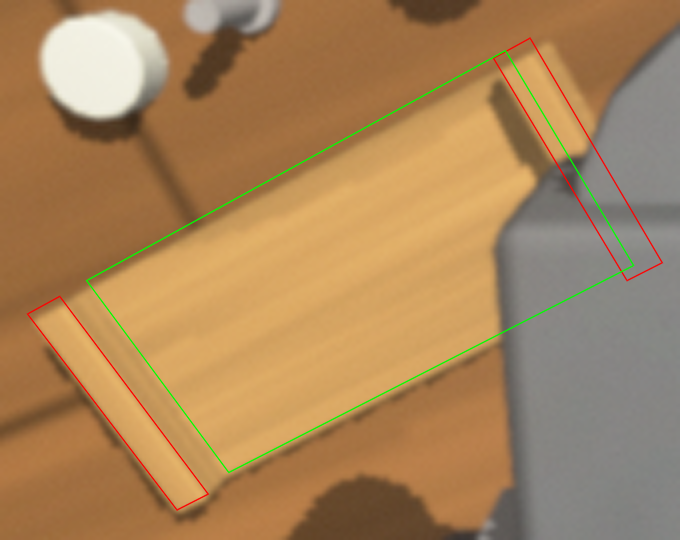

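Emit:
apply_moves(rows=[[-1, -20, 0, 0, 0, -8.9, 0.6], [-1, -20, 0, 0, 0, -8.9, 0.6], [-1, -20, 0, 0, 0, -8.9, 0.6], [-1, -20, -10, 0, 0, -8.9, 0.6], [-1, -20, -30, 0, 0, -8.9, 0.6], [-1, -20, -30, 0, 0, -8.9, 0.6], [-1, -20, -30, 0, 0, -8.9, 0.6], [-1, -17, -30, 0, 0, 0, 0.6], [0, 0, -30, 0, 0, 0, 0.6], [0, 0, -10, 0, 0, 0, 0.6], [0, 0, 0, 0, 0, 0, 0.6]])

```text
time: 25.6
ee_pos: [0.6013, -0.2395, 0.1224]
tcp_rot: [-180.0, -0.0, 95.5]
wrist_force: [0.1, -0.1, -3.9]
opening: 0.0593
```

```bash
python3 - <<'E'
from h import *
im=snap('wrist','w16'); o=get_obs(); print(o['time'],o['q'],o['ee_pos'],o['tcp_rot'],o['opening'],o['wrist_force'])
cv2.imwrite('pics/w16b.png',cv2.resize(im[:,:,::-1],None,fx=1.55,fy=1.55))
b=snap('top','t16'); snap('scene','s16')
cv2.imwrite('pics/t16b.png',cv2.resize(b[120:250,290:430,::-1],None,fx=5,fy=4.6,interpolation=cv2.INTER_CUBIC))
E
```

```text
25.65 [-21.718   17.7214  11.044   83.2673   0.0014  62.7363] [ 0.6018 -0.2397  0.1234] [179.9502   0.024   95.5457] 0.059183591084707166 [-1.1592  0.3778 -3.8253]
```

View pics/w16b.png

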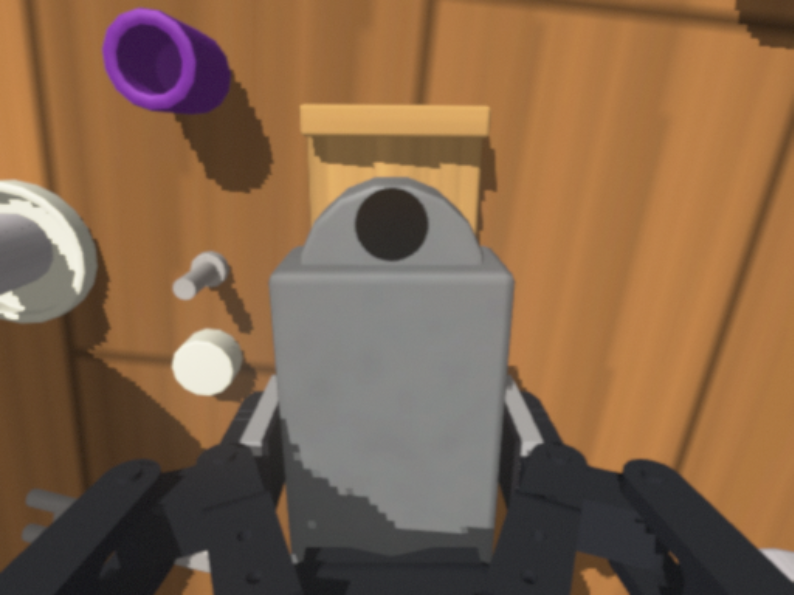

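View pics/s16.png

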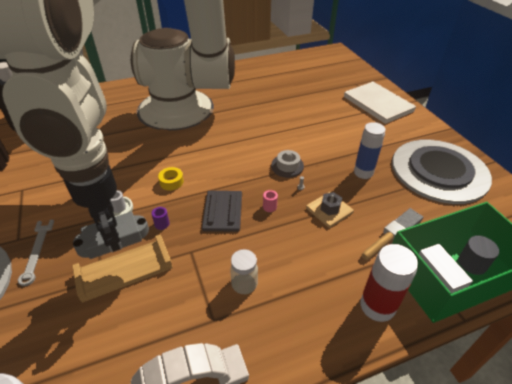

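```bash
python3 - <<'E'
from cr import *
K,T=camT('wrist',np.load('pics/w16.npy'))
for n,u,v,z in [('oL',301,104,.03),('oR',489,107,.03),('iL',302,135,.03),('iR',488,136,.03),('bL1',310,150,.014),('bL2',312,215,.014),('bR1',480,150,.014),('bR2',477,215,.014),
  ('calL',275,275,.1234-.0182+.032),('calR',511,275,.1234-.0182+.032),('hole',392,225,.1234-.0182+.028)]:
    p=pix(K,T,u/1.55,v/1.55,z); q=np.linalg.inv(np.load('pics/w16.npy'))@np.r_[p,1]; print(n,p,'tool',q[:3]*1000)
im=cv2.imread('pics/w16.png'); s=4; x0,x1,y0,y1=170,340,50,190
b=cv2.resize(im[y0:y1,x0:x1],None,fx=s,fy=s,interpolation=cv2.INTER_CUBIC)
overlay(b,K,T,crad(np.array((.6018,-.2397)),5.5),s,np.array([x0,y0])); cv2.imwrite('pics/w16c.png',b)
E
```

```text
oL [ 0.5552 -0.1507  0.03  ] tool [ 92.7707 -37.1755  92.4247]
oR [ 0.6324 -0.1443  0.03  ] tool [91.6684 40.2614 92.3797]
iL [ 0.5561 -0.1628  0.03  ] tool [ 80.6243 -37.4468  92.4205]
iR [ 0.6338 -0.1556  0.03  ] tool [80.281  40.5651 92.3755]
bL1 [ 0.5573 -0.1694  0.014 ] tool [ 73.9698 -36.9238 108.4179]
bL2 [ 0.5596 -0.1988  0.014 ] tool [ 44.41   -37.4878 108.4077]
bR1 [ 0.6342 -0.1618  0.014 ] tool [ 74.0266  40.3128 108.3734]
bR2 [ 0.6373 -0.1912  0.014 ] tool [ 44.4731  40.5996 108.3628]
calL [ 0.5694 -0.1915  0.1372] tool [ 50.8055 -27.0463 -14.7961]
calR [ 0.6239 -0.1862  0.1372] tool [ 50.8537  27.7283 -14.8276]
hole [ 0.5954 -0.178   0.1332] tool [ 61.7771   0.1058 -10.8078]
```

View pics/w16c.png

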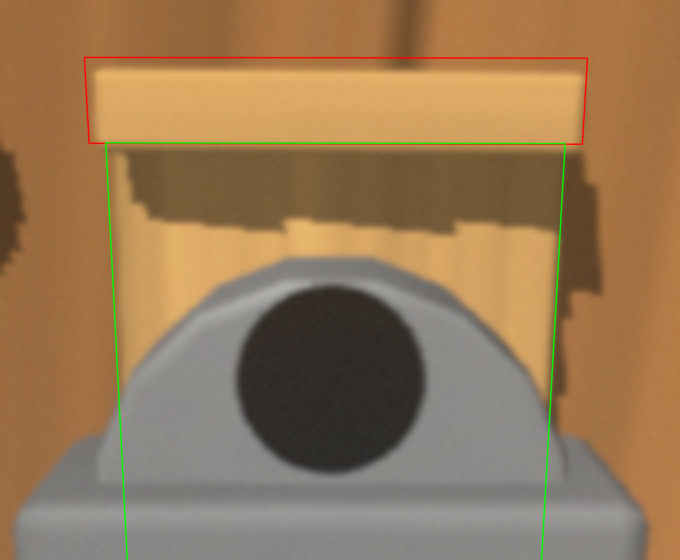

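View pics/t16b.png

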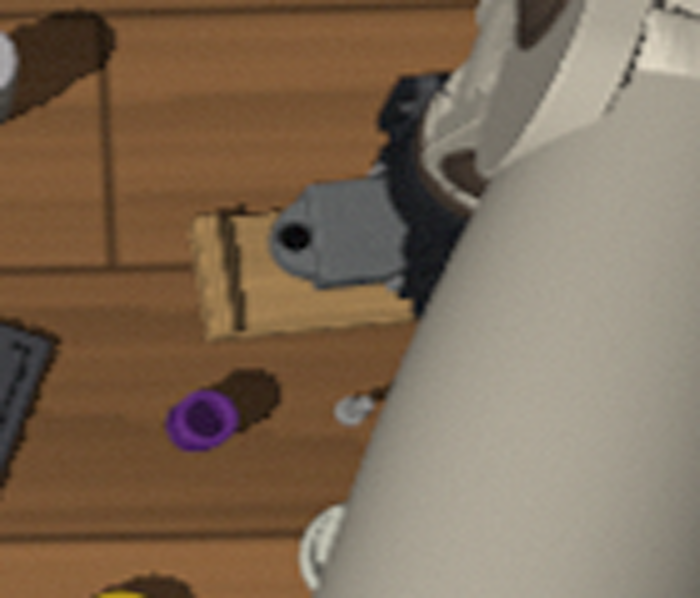

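Emit:
apply_moves(rows=[[1.5, -2, -20, 0, 0, 0, 0.6], [0, 0, -25, 0, 0, 0, 0.6], [0, 0, -15, 0, 0, 0, 0.6], [0, 0, 0, 0, 0, 0, 0.6], [0, 0, 0, 0, 0, 0, 0.6]])

```text
time: 26.38
ee_pos: [0.6035, -0.2423, 0.0631]
tcp_rot: [179.9, 0.0, 95.5]
wrist_force: [0.2, 0.6, -3.3]
opening: 0.0591
```

```bash
python3 - <<'E'
from h import *
im=snap('wrist','w17'); o=get_obs(); print(o['time'],o['ee_pos'],o['tcp_rot'],o['opening'],o['wrist_force'])
cv2.imwrite('pics/w17b.png',cv2.resize(im[:300,100:400,::-1],None,fx=2,fy=2))
E
```

```text
26.425 [ 0.6036 -0.2424  0.0634] [179.9184   0.0434  95.5073] 0.05921584092528756 [-0.2594  0.018  -3.3771]
```

View pics/w17b.png

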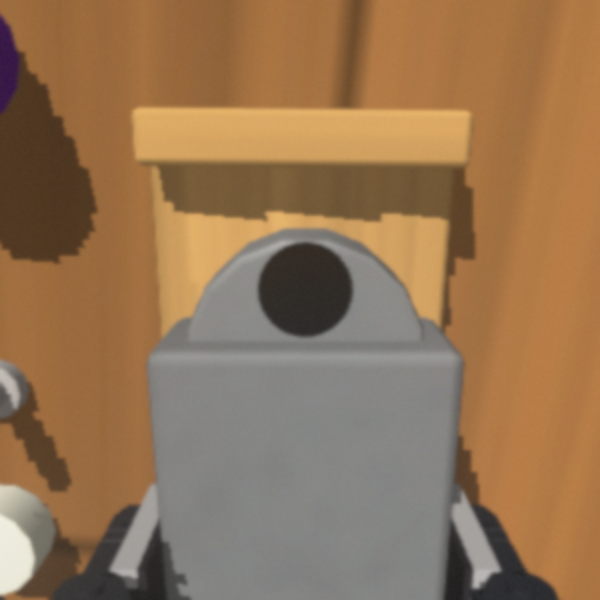

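```bash
python3 - <<'E'
from cr import *
Tw=np.load('pics/w17.npy');K,T=camT('wrist',Tw)
zc=Tw[2,3]-.0182
for n,u,v,z in [('oL',134,109,.03),('oR',471,112,.03),('iL',134,161,.03),('iR',469,163,.03),('bL1',153,180,.014),('bL2',162,330,.014),('bR1',450,180,.014),('bR2',443,325,.014),
  ('calL',150,362,zc+.031),('calR',460,362,zc+.031),('hole',305,290,zc+.024)]:
    p=pix(K,T,u/2+100,v/2,z); q=np.linalg.inv(Tw)@np.r_[p,1]; print(n,p,'tool',q[:3]*1000)
E
```

```text
oL [ 0.5553 -0.1511  0.03  ] tool [ 95.452  -39.192   32.9903]
oR [ 0.6323 -0.1442  0.03  ] tool [94.8774 38.0467 33.066 ]
iL [ 0.5555 -0.1624  0.03  ] tool [ 84.1856 -40.1387  32.9947]
iR [ 0.6338 -0.1552  0.03  ] tool [83.7978 38.503  33.0716]
bL1 [ 0.5564 -0.1669  0.014 ] tool [ 79.632  -39.6346  48.9973]
bL2 [ 0.5598 -0.2069  0.014 ] tool [ 39.4343 -40.1071  49.0158]
bR1 [ 0.6335 -0.1594  0.014 ] tool [79.6858 37.8137 49.0729]
bR2 [ 0.6381 -0.1979  0.014 ] tool [40.9109 38.6887 49.092 ]
calL [ 0.5704 -0.1964  0.0759] tool [ 48.8667 -28.5121 -12.8508]
calR [ 0.6271 -0.1909  0.0759] tool [ 48.8904  28.4687 -12.7952]
hole [ 0.5976 -0.1817  0.0689] tool [60.9146 -0.0348 -5.8287]
```

Emit:
apply_moves(rows=[[-0.8, 1.5, -15, 0, 0, 0, 0.6], [0, 0, -10, 0, 0, 0, 0.6], [0, 0, -3, 0, 0, 0, 0.6], [0, 0, 0, 0, 0, 0, 0.6]])

```text
time: 26.92
ee_pos: [0.6021, -0.2406, 0.0339]
tcp_rot: [-180.0, -0.0, 95.5]
wrist_force: [-0.1, -0.5, -4.5]
opening: 0.0589
```

Emit:
apply_moves(rows=[[0, 0, -1, 0, 0, 0, 0.6], [0, 0, -0.8, 0, 0, 0, 0.6], [0, 0, 0, 0, 0, 0, 0.6]])

```text
time: 27.3
ee_pos: [0.6023, -0.2406, 0.0326]
tcp_rot: [180.0, 0.0, 95.5]
wrist_force: [-0.0, 0.2, -4.8]
opening: 0.0588
```

Emit:
apply_moves(rows=[[0, 0, -1, 0, 0, 0, 0.6], [0, 0, 0, 0, 0, 0, 0.6]])

```text
time: 27.55
ee_pos: [0.6024, -0.2407, 0.0322]
tcp_rot: [180.0, 0.0, 95.5]
wrist_force: [-2.6, 2.1, 4.4]
opening: 0.0593
```

Emit:
apply_moves(rows=[[0, 0, 0, 0, 0, 0, 0.25], [0, 0, 0, 0, 0, 0, 0.15], [0, 0, 0, 0, 0, 0, 0.1], [0, 0, 0, 0, 0, 0, 0.05], [0, 0, 15, 0, 0, 0, 0.05], [0, 0, 30, 0, 0, 0, 0], [0, 0, 45, 0, 0, 0, 0], [0, 0, 45, 0, 0, 0, 0], [0, 0, 0, 0, 0, 0, 0], [0, 0, 0, 0, 0, 0, 0]])

```text
time: 28.8
ee_pos: [0.6023, -0.2406, 0.1668]
tcp_rot: [180.0, 0.0, 95.5]
wrist_force: [0.1, -0.3, -0.5]
opening: 0.0855
```

```bash
python3 - <<'E'
from h import *
im=snap('wrist','w18'); o=get_obs(); print(o['time'],o['ee_pos'],o['tcp_rot'],o['opening'],o['wrist_force'])
cv2.imwrite('pics/w18b.png',cv2.resize(im[:300,100:400,::-1],None,fx=2,fy=2))
E
```

```text
28.85 [ 0.6019 -0.2405  0.1658] [-179.9458   -0.0272   95.5065] 0.08573780613749572 [ 0.0013  0.055  -0.9202]
```

View pics/w18b.png

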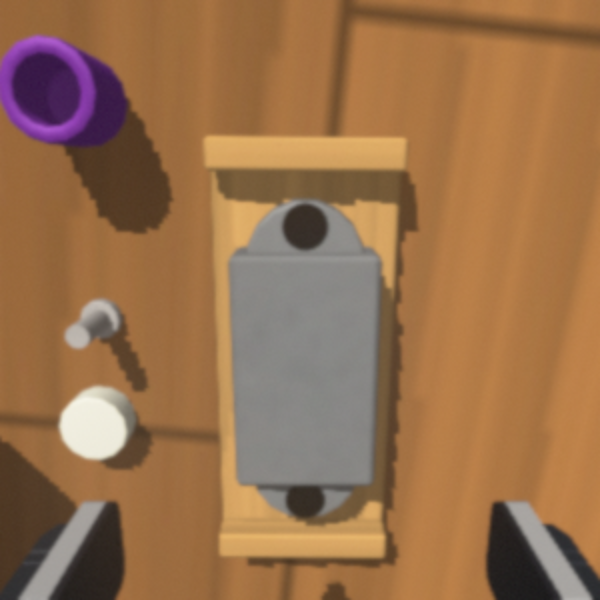

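```bash
python3 - <<'E'
from cr import *
Tw=np.load('pics/w18.npy');K,T=camT('wrist',Tw)
for n,u,v,z in [('calTL',230,262,.046),('calTR',380,262,.046),('calBL',237,483,.046),('calBR',374,483,.046),('bTL',216,262,.014),('bTR',396,262,.014),('bBL',221,483,.014),('bBR',387,483,.014),('chTL',205,137,.03),('chTR',406,139,.03),('chBL',220,556,.03),('chBR',385,556,.03),('iT',305,169,.03),('iB',305,533,.03),('lugT',305,200,.044),('lugB',305,518,.044)]:
    p=pix(K,T,u/2+100,v/2,z); q=np.linalg.inv(Tw)@np.r_[p,1]; print(n,p,'tool',q[:3]*1000)
im=cv2.imread('pics/w18.png'); s=2.7; x0,x1,y0,y1=150,350,50,270
for i,(c,y) in enumerate([((.6015,-.2405),5.5)]):
    b=cv2.resize(im[y0:y1,x0:x1],None,fx=s,fy=s,interpolation=cv2.INTER_CUBIC)
    overlay(b,K,T,crad(np.array(c),y)+[(rect((*c,.046),y+90,.1,.06),(255,0,0))],s,np.array([x0,y0])); cv2.imwrite('pics/w18c.png',b)
snap('top','t18')
s1=cv2.imread('pics/t18.png');cv2.imwrite('pics/t18b.png',cv2.resize(s1[145:215,310:410],None,fx=8,fy=8,interpolation=cv2.INTER_CUBIC))
E
```

```text
calTL [ 0.5692 -0.1953  0.046 ] tool [ 48.293  -28.6579 120.755 ]
calTR [ 0.6264 -0.1898  0.046 ] tool [ 48.3307  28.839  120.7788]
calBL [ 0.5778 -0.2894  0.046 ] tool [-46.1539 -29.0723 120.7742]
calBR [ 0.6365 -0.2837  0.046 ] tool [-46.1246  29.8733 120.7987]
bTL [ 0.5599 -0.2008  0.014 ] tool [ 43.7775 -38.4381 152.7519]
bTR [ 0.6375 -0.1932  0.014 ] tool [ 43.8287  39.5518 152.7842]
bBL [ 0.5679 -0.3072  0.014 ] tool [-62.9802 -40.6219 152.7729]
bBR [ 0.6483 -0.2994  0.014 ] tool [-62.94    40.1109 152.8064]
chTL [ 0.5551 -0.151   0.03  ] tool [ 93.7779 -38.3965 136.7416]
chTR [ 0.6322 -0.1442  0.03  ] tool [ 93.1142  38.9373 136.7738]
chBL [ 0.5711 -0.3375  0.03  ] tool [-93.4423 -40.3502 136.7793]
chBR [ 0.6496 -0.3299  0.03  ] tool [-93.4079  38.4573 136.812 ]
iT [ 0.5945 -0.1589  0.03  ] tool [ 82.119    0.0691 136.7599]
iB [ 0.6103 -0.3211  0.03  ] tool [-80.8272   0.2325 136.7935]
lugT [ 0.5956 -0.1698  0.044 ] tool [ 71.1219   0.068  122.7622]
lugB [ 0.6087 -0.3048  0.044 ] tool [-64.4526   0.204  122.7901]
```

View pics/w18c.png

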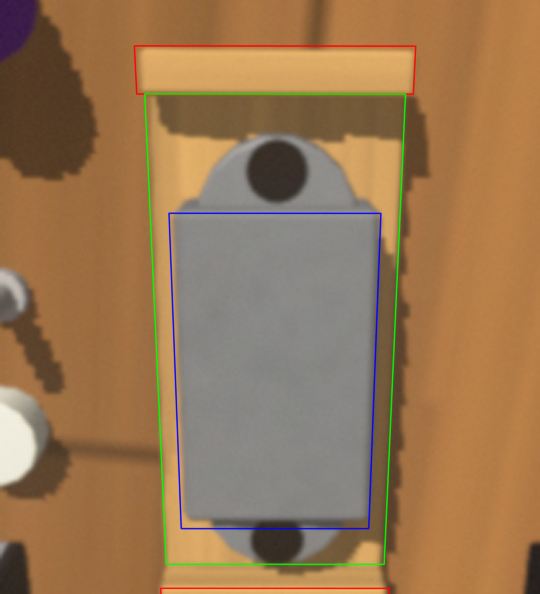

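View pics/t18b.png

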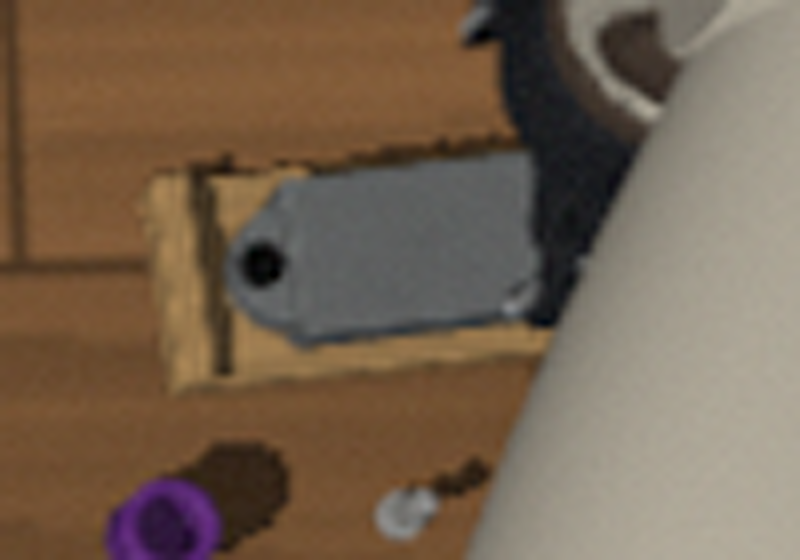

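Emit:
apply_moves(rows=[[0, 0, 40, 0, 0, 0, 0], [0, 0, 45, 0, 0, 0, 0], [-27, 47, 0, 0, 0, 4, 0], [-27, 47, 0, 0, 0, 4, 0], [-27, 47, 0, 0, 0, 4, 0], [-27, 47, 0, 0, 0, 4, 0], [-27, 47, 0, 0, 0, 4, 0], [-27, 47, 0, 0, 0, 4, 0], [-27, 47, 0, 0, 0, 4, 0], [-27, 47, 0, 0, 0, 4, 0], [-27, 47, 0, 0, 0, 4, 0], [-27, 47, 0, 0, 0, 4, 0], [-27, 47, 0, 0, 0, 4, 0], [-27, 47, 0, 0, 0, 4, 0], [-27, 47, 0, 0, 0, 4, 0], [-27, 47, 0, 0, 0, 4, 0], [-27, 47, 0, 0, 0, 4, 0], [-20, 40, 0, 0, 0, 4, 0], [0, 0, 0, 0, 0, 0, 0], [0, 0, 0, 0, 0, 0, 0]])

```text
time: 31.4
ee_pos: [0.1772, 0.5038, 0.2506]
tcp_rot: [-179.9, 0.0, 159.5]
wrist_force: [-0.6, -0.7, -0.6]
opening: 0.0854
```

```bash
python3 - <<'E'
from cr import *
o=get_obs(); print(o['time'],o['ee_pos'],o['q'],o['wrist_force'])
t=snap('top','t19'); s=snap('scene','s19')
K,T=camT('top')
b=cv2.resize(np.ascontiguousarray(t[110:280,110:420,::-1]),None,fx=2.5,fy=2.5,interpolation=cv2.INTER_CUBIC)
cv2.imwrite('pics/t19b.png',b)
t0=cv2.imread('pics/top0.png')
cv2.imwrite('pics/s19b.png',cv2.resize(s[110:320,50:430,::-1],None,fx=2.1,fy=2.1,interpolation=cv2.INTER_CUBIC))
# jar & can shift check
s0=cv2.imread('pics/scene0.png')[:,:,::-1]
for n,a,i,(x0,x1,y0,y1) in [('jar top',t0[:,:,::-1],t,(272,298,120,150)),('can top',t0[:,:,::-1],t,(118,156,196,222)),('jar sc',s0,s,(228,262,248,296)),('can sc',s0,s,(352,388,120,182))]:
    tm=np.ascontiguousarray(a[y0:y1,x0:x1]); r=cv2.matchTemplate(np.ascontiguousarray(i[y0-6:y1+6,x0-6:x1+6]),tm,cv2.TM_CCOEFF_NORMED); print(n,cv2.minMaxLoc(r)[1::2])
E
```

```text
31.4 [0.1772 0.5038 0.2506] [70.6274  2.9438  8.1879 95.3554 -0.0132 91.1321] [-0.6366 -0.665  -0.6206]
jar top (0.9992033839225769, (6, 6))
can top (0.9992405772209167, (6, 6))
jar sc (0.9999006986618042, (6, 6))
can sc (0.9998587965965271, (6, 6))
```

View pics/t19b.png

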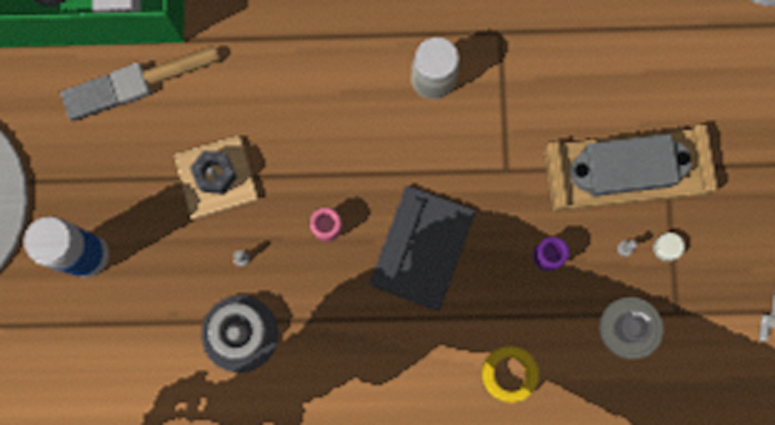

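View pics/s19b.png

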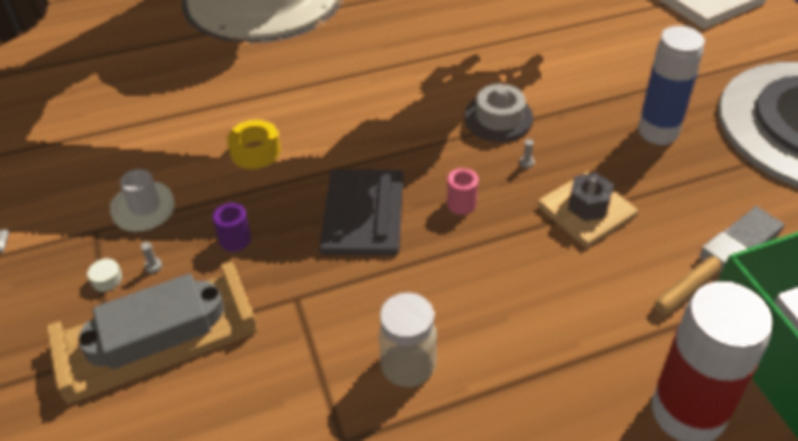

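```bash
python3 -c "
from workcell import job_done
print(job_done())"
```

```text
the job is handed in; nothing more can be done
None
```

I took the stack apart from the top down, one part at a time, and handed the job in at about 31 s. The piston cup stands in the white dish, the nut over the thin pin, the bearing ring over the thick post, and the caliper along the cradle.

**Final checks:**
- **Placement:** The last top, scene and wrist pictures show all four parts upright on their own holders and let go, with the arm parked clear of them.
- **Caliper:** It is about 0.5 mm off centre across the cradle's width. Lengthwise it may sit up to about 3 mm off centre, with clear gaps to both cheeks.
- **Jar and spray can:** Image matching against the first pictures found no shift at all, to the pixel.
- **Forces:** The highest wrist force I read was about 11 N, when the piston touched the dish.

**Disagreement:** Before the caliper was placed, the top and wrist cameras put the cradle up to about 4 mm apart across its width and about 8 mm apart along its length. I settled its position with two close wrist views taken directly above it. No check failed.

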